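# Release an arbor from a quick coupler and bed it in its cradle

### The arm

A 6-joint arm with a two-finger parallel gripper is mounted at the origin on a cart in front of the work surface, level with it; the furniture and walls round the work are solid. World frame = base frame: x ahead of the robot, y to its left, z up, the work surface at z = 0. Lengths are in m, angles in rad, forces in N, time in s.
With the tool pointing down it reaches from about 0.275 to 0.775 m from the base axis. Payload 14.6 kg.
Tool frame: the origin (TCP) lies at the very end of the fingers, on their centre line; the grasp point (between the pads) lies 19 mm behind it; y points along the fingers, x is the direction in which the jaws open and shut, and the axes are right-handed (so a half turn about y gives the same grasp; the last joint's range is limited). The gripper opens to 85 mm and grips with 20 to 120 N. Pads are 22 mm wide; open, the fingers measure 114 mm over their backs; the gripper's body (76 mm by 85 mm) begins 54 mm behind the grasp point. The pads swing forward as they close: fully open they stand 13 mm farther back than shut.
Start: joints at [-1.382, 0.263, -0.048, 1.259, 0, 1.415], TCP at [0.177, -0.494, 0.231] pointing down, gripper open.
Joint ranges: [-2.65, 2.65], [-0.89, 1.7], [-1.18, 1.37], [-2.13, 2.11], [-1.35, 1.29], [-3.14, 3.14]. Speed limits (rad/s): [1.89, 1.89, 2.57, 2.79, 3.14, 3.14].

### API

Orientations are given as a unit quaternion [w, x, y, z].
In Python, from workcell import robot gives the robot as it stands.
- The arm moves only by the tool drive_tool, never from a script. Its argument "increments" is a list of rows, each an object with "delta_pos": the shift along the tool's x, y, z in mm, a list of three; "spin": the turn about the tool's y in degrees. A call has 1 to 20 rows; each row is the pose to reach, as a shift and turn from the pose commanded when the call began, along the tool's axes at that moment; what a row does not reach only later rows make up. A row lasts 1/12 s, in which the tool goes at most 41.7 mm and 7.16 degrees, less where a joint would pass 70% of its speed; a pose out of reach is approached as far as the arm can. A call with a gripper value outside its range is refused whole. "hand" is the gripper's target within -1 to 1 (fully open at 1, half-way at 0, shut at -1), set as the call begins (left out, the last holds). The fingers move at their own pace and stop on an object; "force" is the grip in N (left out, the last holds). Time passes only in rows, so rows that repeat a pose let the fingers close. It gives the time, the measured TCP pose, the force and the opening at its end, in the units of the state.
- robot.read_state(): the state, without advancing time (a new reading comes with each control period).
- robot.snapshot(name): name is "side" or "top" or "wrist"; returns a dict with "frame" (400x640x3 uint8, red, green, blue), "fovy" (degrees; the focal length in pixels is half the picture's height over the tangent of half this angle, whatever the lens; pixels are square), "cx", "cy" (the principal point, pixels), "R" (3x3) and "t" (3): a world point X has camera coordinates R X + t. Camera axes: x right, y down, z forward; pixel columns grow to the right and rows downward; lengths in m; the calibration is good to about 2 mm. A picture is of the moment at which its call begins. There is no depth.
- robot.close_job(): hands the job in, once; it reports no verdict.
Trained networks look in a picture, given as the dict that the camera call returned (one of the last four; its "shot" number tells which), for a name from the list of things; names that differ only in an ending like _2 or _b are one class to them, and where a whole thing is asked for, a point or a joint stands for the part that bears it (a point fixed in the world has none). Each returns a list of dicts, best first, with "p" (0 to 1); they miss things now and then, are a little off and sometimes report something else, mostly with a low value. They report only what shows in the picture. A call takes as long as a camera call. They do not tell look-alikes from the thing itself.
- robot.recognise(picture, thing): "bbox" ([left, top, width, height] in pixels, round what is visible of it).
The state is a dict: "t": time; "joint_pos": joint angles; "qd": joint speeds; "joint_torque": joint torques, N m; "tcp_pos": TCP position; "tcp_rot": TCP orientation; "force": force on the tool from outside, world axes, zero at the start; "wrist_torque": the same for the moment, N m; "gripper_width": finger opening in m.
Only numpy, scipy, OpenCV 4.12 (cv2) and the standard library are available. Lean on these libraries where they do the work, as an engineer would, in place of code of your own. Each camera call takes 0.05 s, during which the arm holds its last target.

### The job

Pull the coupler's sprung collar back towards its block until the arbor springs forward, let the collar return, and draw the arbor straight out by its square block. Lay it down on the free worktop to change your grip, then take it by its round shank and bed it fully down in the cradle, square block in the deep pocket, and let go. Do not knock the bottle, can or jar about.

Things in the scene. Friction and masses are not known exactly. Their poses are not given: they have to be found in the camera images.
- coupler: Fixed quick coupler on a base plate 236 x 62 x 10 mm. Origin on the worktop under the centre of its grey block (60 x 70 mm, 89 mm high with bolts). Its level axis, 55 mm above the worktop, runs from the block along the body's -x to the mouth, roughly towards the robot. A shoulder in the barrel holds the arbor by its two sprung side buttons; the collar's cams press them in.
- coupler_mouth (a point): Centre of the mouth of the barrel (29 mm bore), 122 mm from the coupler's origin along its -x, 55 mm above the worktop; axes as the coupler. In front of it, 3 to 95 mm along -x, a 16 mm wide rest rail under the axis, top 37 mm above the worktop, carries the arbor's square block as it slides out.
- collar (a joint): Collar sliding on the barrel, in m: 0 = home (at the mouth), up to 0.016 pulled back to the block (along the coupler's +x). Spring 6 N at home, 11 N at the stop. Up to 20 N are needed near 0.008 to 0.010, where the arbor comes free; in about 0.4 s an ejector pushes it 28 mm out along the coupler's -x; it stays there, shank still in the barrel, when the collar is let go.
- collar_grip (a point): Centre of the collar, on the axis; moves with it; axes as the coupler. The collar's waist (45 mm across, 34 mm long) lies between two flanges (58 mm across, 5 mm thick): fingers fit from above into the waist on both sides and push on the flange.
- arbor: Steel arbor; origin and axes as arbor_center, +x to its head end. 0.18 to 0.3 kg, centre of mass about 3 mm from the middle towards the block. On the worktop the square block stops it from rolling.
- arbor_center (a point): Middle of the arbor's 128 mm, on its axis. Round shank 26 mm diameter x 82 mm from the head end, then square block 36 x 36 x 46 mm. 3 to 11 mm from the head end a sprung button sticks out 5 mm on each side (y). In the coupler only the block sticks out, two of its flats upright; the arbor's +x is then the coupler's +x.
- arbor_block (a point): Centre of the arbor's square block, 41 mm from the arbor's middle along its -x; axes as arbor_center.
- arbor_shank (a point): Point on the axis of the round shank, 8 mm from the arbor's middle along its +x; axes as arbor_center. In the cradle this part lies over the open gap, where fingers have room.
- cradle: Fixed storage cradle. Origin on the worktop, 110 mm from the bed point along the body's +x, beyond the cradle. The arbor lies in it along the body's y, square block towards +y.
- cradle_bed (a point): Where arbor_center comes to lie: on the cradle's long axis (y), 45 mm above the worktop; axes as the cradle. Base plate 76 mm in x, 152 mm in y, 8 mm thick. Between the pocket and the head rest (y -41 to +24 mm from here) the shank is open to both sides. 3 mm play in y at each end.
- cradle_pocket (a point): Middle of the deep pocket for the square block, 45 mm above the worktop, 48 mm along the cradle's y from cradle_bed: 42 mm wide, floor 27 mm and walls 63 mm above the worktop (flush with the bedded block), closed at its +y end, open to the gap.
- cradle_head_rest (a point): Middle of the rest for the head, 45 mm above the worktop, 57 mm along the cradle's -y from cradle_bed: slot 40 mm wide, 32 mm long with its end wall, floor 32 mm and walls 53 mm above the worktop, closed at its -y end.
- lens_bottle_center (a point): Loose bystander: white bottle with blue cap, 35 mm diameter, 98 mm high; centre.
- objective_can_center (a point): Loose bystander: white round can with grey foot, 36 mm diameter, 64 mm high; centre.
- sample_jar_center (a point): Loose bystander: clear jar with white lid, 38 mm diameter, 48 mm high; centre.
Things that resemble listed ones, but are neither listed nor needed, are in the scene too. What is shaped like the arbor but orange or turquoise is not meant.

How it is judged:
By the outcome, as a careful person would: the job done as asked, in the order asked, and still so for the second after the job is handed in, with the robot touching nothing.
It also fails if it takes over 66 s, if anything falls off the work surface, if the arm or the gripper's body presses on something with over 40 N, if the wrist force passes 120 N, or if a joint passes its speed limit or range.

## Working session

There is one attempt and no reset: what is moved stays moved. The work goes in short steps, Python scripts to look and compute and a tool call to move; the robot and the scene stay as the last step left them, time stands still between calls to the robot, and variables do not carry over. Pictures are saved under pics/ and viewed, and the job is handed in when it is done.

Besides the shell and the picture viewer there is one more tool, called after "Call:" as a command line: name --argument value ..., lists and objects as JSON in quotes. drive_tool: Moves the arm, as the interface text tells. Its arguments: {"type":"object","properties":{"increments":{"type":"array"},"hand":{"type":"number"},"force":{"type":"number"}},"required":["increments"]}

```bash
ls; mkdir -p pics; cat > h.py <<'E'
import numpy as np, cv2
from workcell import robot
def save(s,n,crop=None,scale=1):
    f=s['frame'][:,:,::-1]
    if crop: l,t,w,h=crop; f=f[t:t+h,l:l+w]
    if scale!=1: f=cv2.resize(f,None,fx=scale,fy=scale,interpolation=cv2.INTER_CUBIC)
    cv2.imwrite('pics/%s.png'%n,f)
def foc(s): return s['frame'].shape[0]/2/np.tan(np.radians(s['fovy'])/2)
def proj(s,X):
    c=np.array(s['R'])@np.array(X)+np.array(s['t']); return np.array([s['cx'],s['cy']])+foc(s)*c[:2]/c[2]
def ray(s,u,v):
    R=np.array(s['R']);d=R.T@np.array([(u-s['cx'])/foc(s),(v-s['cy'])/foc(s),1]);o=-R.T@np.array(s['t']);return o,d
def onz(s,u,v,z):
    o,d=ray(s,u,v); return o+d*(z-o[2])/d[2]
E
python3 - <<'E'
from h import *
for n in ['side','top','wrist']:
    s=robot.snapshot(n); save(s,n+'0')
    print(n,s['fovy'],s['cx'],s['cy'],(-np.array(s['R']).T@np.array(s['t'])).round(3),{k:v for k,v in s.items() if k not in('frame','R','t')}.keys())
    for th in ['coupler','collar','arbor','cradle','lens_bottle_center','objective_can_center','sample_jar_center']:
        print(th,[(np.round(d['bbox'],0).tolist(),round(d['p'],2)) for d in robot.recognise(s,th)][:4])
print(robot.read_state())
E
```

```text
pics
side 46.1747122441646 315.7034666365132 201.4559768865244 [0.395 0.922 0.954] dict_keys(['fovy', 'cx', 'cy', 'shot'])
coupler [([284.0, 142.0, 78.0, 32.0], 0.85)]
collar [([317.0, 150.0, 14.0, 13.0], 0.69), ([330.0, 146.0, 16.0, 18.0], 0.54)]
arbor [([332.0, 132.0, 37.0, 13.0], 0.83), ([330.0, 266.0, 52.0, 19.0], 0.79), ([331.0, 151.0, 15.0, 10.0], 0.62), ([317.0, 146.0, 15.0, 18.0], 0.5)]
cradle [([273.0, 255.0, 34.0, 65.0], 0.79)]
lens_bottle_center [([283.0, 143.0, 79.0, 30.0], 0.3)]
objective_can_center [([338.0, 216.0, 15.0, 27.0], 0.65), ([332.0, 150.0, 15.0, 13.0], 0.53)]
sample_jar_center [([280.0, 223.0, 13.0, 20.0], 0.48)]
top 48.36769506463873 313.4047558450502 201.37455581724936 [ 0.433 -0.06   1.279] dict_keys(['fovy', 'cx', 'cy', 'shot'])
coupler [([386.0, 146.0, 42.0, 90.0], 0.72)]
collar [([398.0, 182.0, 27.0, 24.0], 0.87)]
arbor [([456.0, 192.0, 24.0, 45.0], 0.97), ([240.0, 223.0, 20.0, 40.0], 0.8), ([408.0, 203.0, 18.0, 17.0], 0.75)]
cradle [([196.0, 176.0, 56.0, 33.0], 0.83)]
lens_bottle_center [([305.0, 154.0, 12.0, 19.0], 0.44)]
objective_can_center [([299.0
[... 280 characters left out ...]
can_center []
sample_jar_center []
{'t': 1.2, 'joint_pos': array([-1.38230927e+00,  2.63086726e-01, -4.83073318e-02,  1.25937837e+00,
        1.34293507e-05,  1.41548679e+00]), 'qd': array([ 0.00092491,  0.00017563, -0.00022954, -0.00111504,  0.00055755,
        0.00177492]), 'joint_torque': array([ 3.15690238e-03, -6.37437916e+01,  3.84770751e+01,  1.11691184e-03,
        8.30998511e-05, -1.16538953e-05]), 'tcp_pos': array([ 0.17695416, -0.49428829,  0.23128247]), 'tcp_rot': array([-0.57815494,  0.57815987, -0.40709505,  0.4071138 ]), 'force': array([ 0.06166143, -0.45479534, -0.33434062]), 'wrist_torque': array([-0.01372586,  0.0061195 ,  0.00044035]), 'gripper_width': 0.08539135731271046}
```

```bash
python3 - <<'E'
import cv2
for n in ['top0','side0']:
    f=cv2.imread(f'pics/{n}.png')
    c=f[110:310,170:490] if n=='top0' else f[110:340,240:420]
    k=2.5 if n=='top0' else 2.6
    cv2.imwrite(f'pics/{n}c.png',cv2.resize(c,None,fx=k,fy=k,interpolation=cv2.INTER_CUBIC))
E
```

```text
(no output)
```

View pics/top0.png

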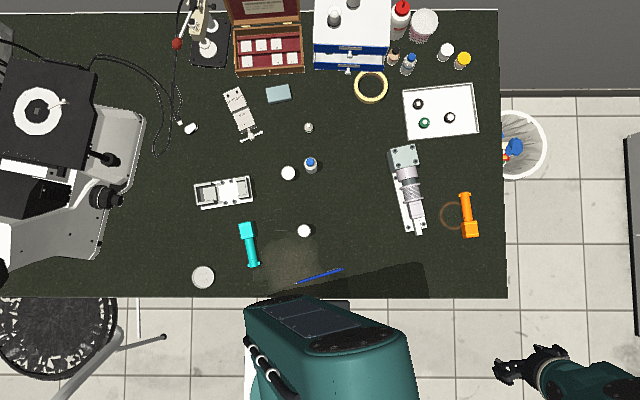

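View pics/top0c.png

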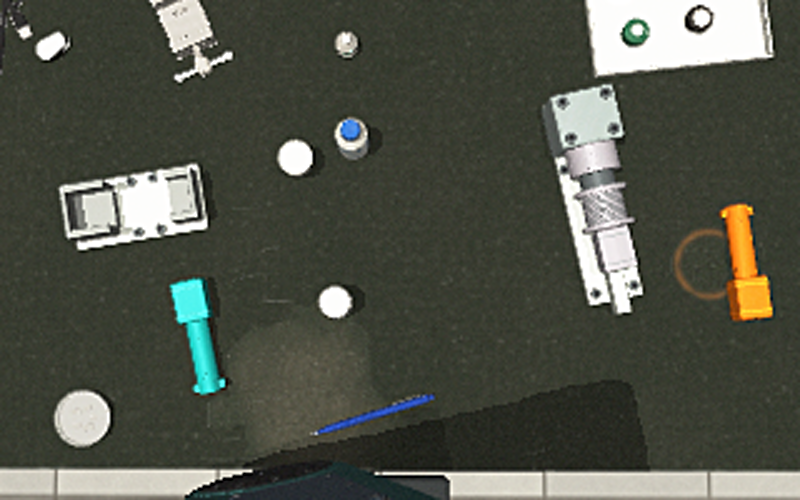

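View pics/side0c.png

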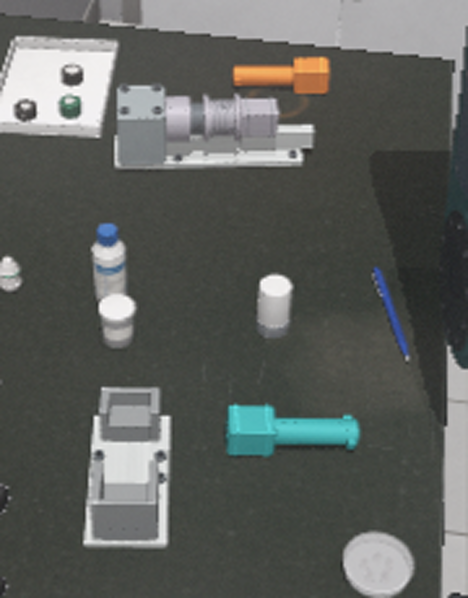

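View pics/side0.png

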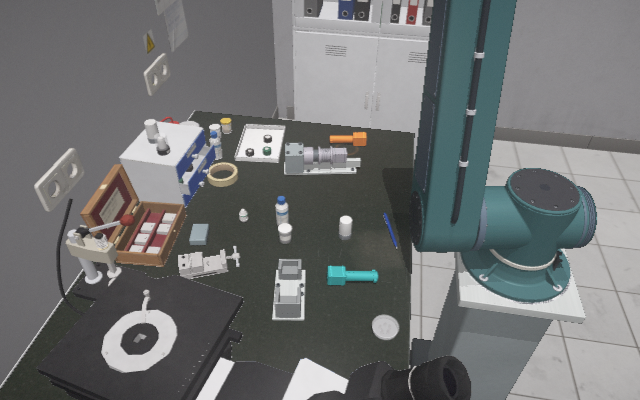

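```bash
python3 - <<'E'
from h import *
s=robot.snapshot('top'); print(np.round(s['R'],3))
def c(u,v,z): return onz(s,170+u/2.5,110+v/2.5,z).round(4)
print('block top corners',[c(*p,.084) for p in [(545,97),(614,85),(624,135),(569,147)]])
print('arbor block front top', c(609,272,.073),c(637,262,.073),'rail end',c(622,312,.037))
print('cradle box corners', 'pocket',[c(*p,.063) for p in [(60,186),(115,178),(120,232),(68,240)]],'head',[c(*p,.053) for p in [(164,172),(198,165),(206,212),(172,217)]])
for n,u,v,z in [('jar',296,157,.048),('bottle',350,130,.098),('can',335,301,.064)]: print(n,c(u,v,z))
print('turq',c(188,300,.02),c(207,390,.02),'orange',c(737,210,.02),c(750,315,.02),'pen',c(318,433,0),c(432,398,0),'dish',c(82,418,.0))
print(c(400,470,0))
E
```

```text
[[ 0.    -1.    -0.019]
 [-0.996  0.002 -0.088]
 [ 0.088  0.019 -0.996]]
block top corners [array([ 0.6811, -0.2395,  0.084 ]), array([ 0.694 , -0.3143,  0.084 ]), array([ 0.6391, -0.324 ,  0.084 ]), array([ 0.6262, -0.2646,  0.084 ])]
arbor block front top [ 0.4915 -0.3072  0.073 ] [ 0.5023 -0.3375  0.073 ] rail end [ 0.449  -0.3281  0.037 ]
cradle box corners pocket [array([0.5877, 0.2936, 0.063 ]), array([0.5964, 0.2327, 0.063 ]), array([0.5365, 0.226 , 0.063 ]), array([0.5277, 0.2833, 0.063 ])] head [array([0.6044, 0.1804, 0.053 ]), array([0.6122, 0.1425, 0.053 ]), array([0.5595, 0.1329, 0.053 ]), array([0.554 , 0.1707, 0.053 ])]
jar [0.6216 0.0335 0.048 ]
bottle [ 0.6431 -0.0282  0.098 ]
can [ 0.4606 -0.0111  0.064 ]
turq [0.4628 0.1573 0.02  ] [0.3618 0.1345 0.02  ] orange [ 0.5641 -0.4634  0.02  ] [ 0.4458 -0.4744  0.02  ] pen [0.3124 0.0106 0.    ] [ 0.352 -0.119  0.   ] dish [0.3288 0.2803 0.    ]
[ 0.2713 -0.0824  0.    ]
```

```bash
cat >> h.py <<'E'
from scipy.spatial.transform import Rotation as Rn
def rot(st): q=np.array(st['tcp_rot']); return Rn.from_quat([q[1],q[2],q[3],q[0]]).as_matrix()
def go(target,jaw=None):
    """increments from the current pose to target tcp (m), jaw = world angle(deg) of tool x (mod 180)"""
    st=robot.read_state();M=rot(st)
    d=M.T@(np.array(target)-st['tcp_pos'])*1000
    a=np.degrees(np.arctan2(M[1,0],M[0,0]))
    out={'tcp':st['tcp_pos'].round(4),'jaw_now':round(a,2),'delta':d.round(1),'t':st['t'],'q6':st['joint_pos'][5].round(2)}
    if jaw is not None:
        dj=(jaw-a+90)%180-90
        out['spin']=round(-dj,2)  # tool y is down -> negative of world yaw
    return out
E
python3 - <<'E'
from h import *
st=robot.read_state();M=rot(st);print(M.round(3))
s=robot.snapshot('wrist'); c=-np.array(s['R']).T@s['t']
print('cam in tool',M.T@(c-st['tcp_pos']), 'cam axes in tool',(M.T@np.array(s['R']).T).round(3))
print(go([.50,-.33,.28],104.4))
E
```

```text
[[ 0.337  0.     0.941]
 [-0.941  0.     0.337]
 [ 0.    -1.     0.   ]]
cam in tool [-0.00041513 -0.14303448  0.06657457] cam axes in tool [[ 1.     0.001 -0.001]
 [ 0.001 -0.259  0.966]
 [ 0.001 -0.966 -0.259]]
{'tcp': array([ 0.177 , -0.4943,  0.2313]), 'jaw_now': np.float64(-70.3), 'delta': array([-45.8, -48.7, 359.5]), 't': 1.3, 'q6': np.float64(1.42), 'spin': np.float64(5.3)}
```

Call:
drive_tool --increments '[{"delta_pos": [0, -50, 20], "spin": 0}, {"delta_pos": [-5, -50, 50], "spin": 1}, {"delta_pos": [-10, -50, 85], "spin": 2}, {"delta_pos": [-15, -50, 120], "spin": 3}, {"delta_pos": [-20, -50, 155], "spin": 4}, {"delta_pos": [-25, -50, 190], "spin": 5}, {"delta_pos": [-30, -50, 225], "spin": 5.3}, {"delta_pos": [-35, -50, 260], "spin": 5.3}, {"delta_pos": [-40, -50, 295], "spin": 5.3}, {"delta_pos": [-44, -50, 325], "spin": 5.3}, {"delta_pos": [-46, -50, 345], "spin": 5.3}, {"delta_pos": [-46, -50, 355], "spin": 5.3}, {"delta_pos": [-46, -50, 360], "spin": 5.3}, {"delta_pos": [-46, -50, 360], "spin": 5.3}, {"delta_pos": [-46, -50, 360], "spin": 5.3}, {"delta_pos": [-46, -50, 360], "spin": 5.3}]'

```text
t: 2.63
tcp_pos: [0.4995, -0.3303, 0.2814]
tcp_rot: [-0.558, 0.559, -0.434, 0.434]
force: [0.7, 0.4, -0.7]
gripper_width: 0.0855
```

```bash
python3 - <<'E'
from h import *
s=robot.snapshot('wrist'); save(s,'w1')
for th in ['coupler','collar','arbor']:
    print(th,[(np.round(d['bbox'],0).tolist(),round(d['p'],2)) for d in robot.recognise(s,th)][:4])
import pickle; pickle.dump(s,open('w1.pkl','wb'))
st=robot.read_state();print(st['tcp_pos'],st['t'],st['force'])
E
```

```text
coupler [([279.0, 0.0, 73.0, 201.0], 0.88)]
collar [([288.0, 89.0, 51.0, 45.0], 0.98), ([282.0, 0.0, 70.0, 202.0], 0.74)]
arbor [([394.0, 136.0, 48.0, 95.0], 0.77), ([296.0, 133.0, 31.0, 40.0], 0.7)]
[ 0.49984289 -0.33005976  0.28148063] 2.8333 [0.14870036 0.80535137 0.73988203]
```

View pics/w1.png

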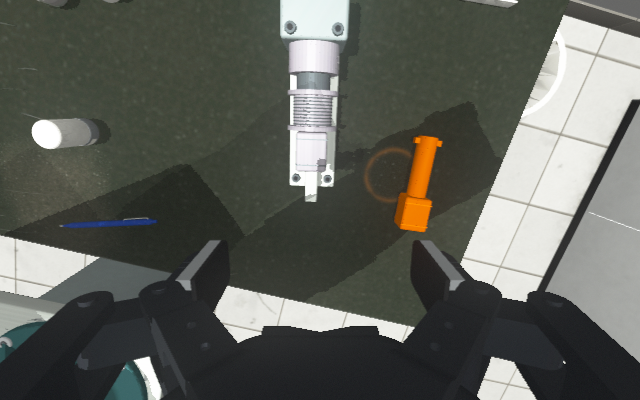

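```bash
python3 - <<'E'
from h import *
import pickle; s=pickle.load(open('w1.pkl','rb'))
save(s,'w1c',(260,20,110,190),3.1)
E
```

```text
(no output)
```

View pics/w1c.png

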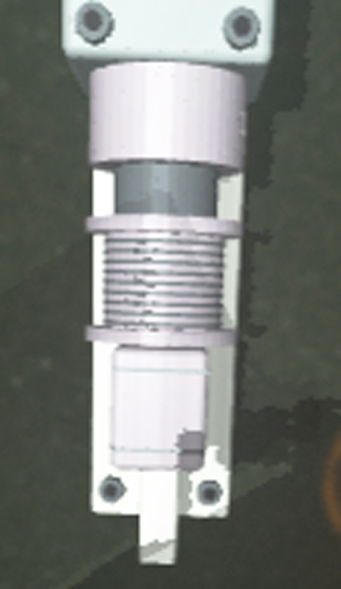

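```bash
python3 - <<'E'
from h import *
import pickle; s=pickle.load(open('w1.pkl','rb'))
def c(u,v,z): return onz(s,260+u/3.1,20+v/3.1,z)
P={'flF':c(163,340,.084),'flB':c(163,217,.084),'blkF':c(160,460,.073),'blkB':c(160,350,.073),'rail':c(157.5,562,.037),'base':c(160,515,.010),'barrel':c(167,70,.084)}
for k,v in P.items(): print(k,v.round(4))
print('block w',np.linalg.norm(c(112,440,.073)-c(208,440,.073)),'flange w',np.linalg.norm(c(86,333,.06)-c(240,333,.06)),'base w',np.linalg.norm(c(91,515,.01)-c(229,515,.01)),'rail w',np.linalg.norm(c(139,540,.037)-c(177,540,.037)))
Q=np.array([P[k][:2] for k in ['flF','flB','blkF','rail','base','blkB','barrel']])
m=Q.mean(0);u,sv,vt=np.linalg.svd(Q-m);d=vt[0]*np.sign(vt[0][0]);print('yaw',np.degrees(np.arctan2(d[1],d[0])),'resid',((Q-m)@np.array([-d[1],d[0]])*1000).round(1))
for k,v in P.items(): print(k,((v[:2]-P['rail'][:2])@d*1000).round(1))
# point at rail end on line
o=m+d*((P['rail'][:2]-m)@d); print('rail end on line',o,'dir',d)
E
```

```text
flF [ 0.5447 -0.3097  0.084 ]
flB [ 0.5848 -0.2997  0.084 ]
blkF [ 0.5006 -0.3193  0.073 ]
blkB [ 0.5403 -0.3094  0.073 ]
rail [ 0.4508 -0.3296  0.037 ]
base [ 0.4648 -0.3264  0.01  ]
barrel [ 0.6299 -0.2898  0.084 ]
block w 0.03615605226953316 flange w 0.05840890580911427 base w 0.06259507379077378 rail w 0.016228663358423774
yaw 12.559424507059743 resid [-0.8  0.3 -0.5  0.2  0.3  0.5  0.1]
flF 95.9
flB 137.3
blkF 50.8
blkB 91.7
rail 0.0
base 14.3
barrel 183.4
rail end on line [ 0.45087051 -0.32978831] dir [0.976071   0.21745207]
```

```bash
python3 - <<'E'
from h import *
print(go([.5645,-.3045,.16],102.56))
print(go([.5645,-.3045,.038],102.56))
E
```

```text
{'tcp': array([ 0.4998, -0.3301,  0.2815]), 'jaw_now': np.float64(-75.65), 'delta': array([ -8.8, 121.5,  69. ]), 't': 2.8333, 'q6': np.float64(2.17), 'spin': np.float64(1.79)}
{'tcp': array([ 0.4998, -0.3301,  0.2815]), 'jaw_now': np.float64(-75.65), 'delta': array([ -8.8, 243.5,  68.9]), 't': 2.8333, 'q6': np.float64(2.17), 'spin': np.float64(1.79)}
```

Call:
drive_tool --increments '[{"delta_pos": [-2, 15, 20], "spin": 0.5}, {"delta_pos": [-5, 40, 45], "spin": 1}, {"delta_pos": [-8, 65, 62], "spin": 1.8}, {"delta_pos": [-9, 90, 69], "spin": 1.8}, {"delta_pos": [-9, 120, 69], "spin": 1.8}, {"delta_pos": [-9, 145, 69], "spin": 1.8}, {"delta_pos": [-9, 165, 69], "spin": 1.8}, {"delta_pos": [-9, 180, 69], "spin": 1.8}, {"delta_pos": [-9, 190, 69], "spin": 1.8}, {"delta_pos": [-9, 200, 69], "spin": 1.8}, {"delta_pos": [-9, 212, 69], "spin": 1.8}, {"delta_pos": [-9, 224, 69], "spin": 1.8}, {"delta_pos": [-9, 234, 69], "spin": 1.8}, {"delta_pos": [-9, 241, 69], "spin": 1.8}, {"delta_pos": [-9, 244, 69], "spin": 1.8}, {"delta_pos": [-9, 244, 69], "spin": 1.8}, {"delta_pos": [-9, 244, 69], "spin": 1.8}]'

```text
t: 4.25
tcp_pos: [0.5651, -0.3039, 0.0377]
tcp_rot: [0.552, -0.552, 0.442, -0.442]
force: [0.2, -0.3, -0.0]
gripper_width: 0.0853
```

```bash
python3 - <<'E'
from h import *
s=robot.snapshot('wrist'); save(s,'w2')
s=robot.snapshot('side'); save(s,'s2',(260,110,140,90),5)
print(go([.5645,-.3045,.038],102.56))
E
```

```text
{'tcp': array([ 0.5653, -0.304 ,  0.0379]), 'jaw_now': np.float64(-77.4), 'delta': array([ 0.3, -0.1, -0.9]), 't': 4.35, 'q6': np.float64(2.3), 'spin': np.float64(0.04)}
```

View pics/w2.png

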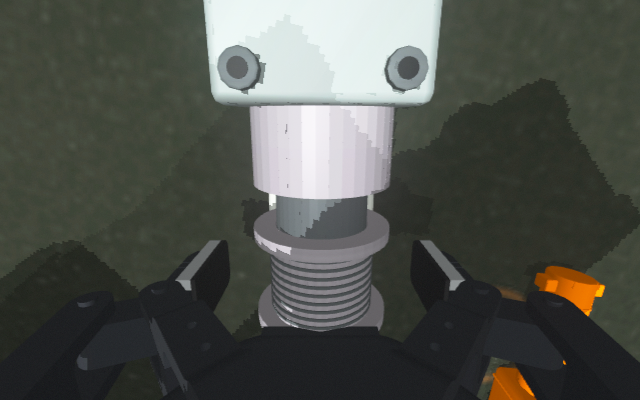

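View pics/s2.png

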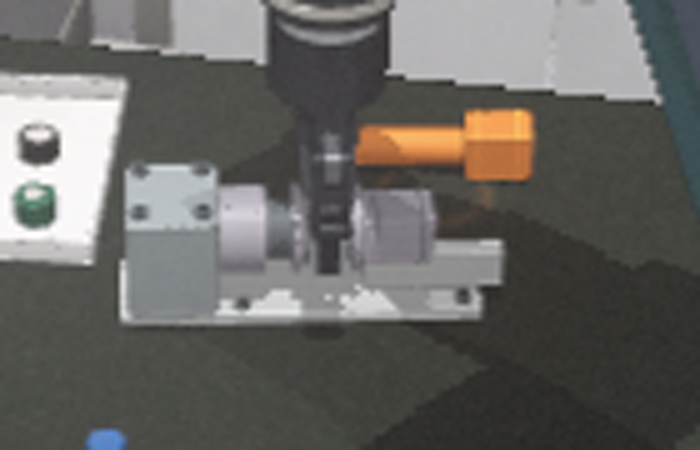

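Call:
drive_tool --increments '[{"delta_pos": [0, 0, 0], "spin": 0}, {"delta_pos": [0, 0, 0], "spin": 0}, {"delta_pos": [0, 0, 0], "spin": 0}, {"delta_pos": [0, 0, 0], "spin": 0}, {"delta_pos": [0, 0, 0], "spin": 0}, {"delta_pos": [0, 0, 0], "spin": 0}, {"delta_pos": [0, 0, 0], "spin": 0}, {"delta_pos": [0, 0, 0], "spin": 0}]' --hand -1 --force 20

```text
t: 5.02
tcp_pos: [0.5652, -0.3044, 0.0377]
tcp_rot: [-0.552, 0.552, -0.442, 0.443]
force: [-1.0, -4.5, 5.9]
gripper_width: 0.0448
```

Call:
drive_tool --increments '[{"delta_pos": [0, 0, 2], "spin": 0}, {"delta_pos": [0, 0, 4], "spin": 0}, {"delta_pos": [0, 0, 6], "spin": 0}, {"delta_pos": [0, 0, 8], "spin": 0}, {"delta_pos": [0, 0, 10], "spin": 0}, {"delta_pos": [0, 0, 12], "spin": 0}, {"delta_pos": [0, 0, 12], "spin": 0}]'

```text
t: 5.6
tcp_pos: [0.576, -0.302, 0.0377]
tcp_rot: [-0.551, 0.552, -0.442, 0.442]
force: [-7.8, -8.0, 9.0]
gripper_width: 0.0446
```

```bash
python3 - <<'E'
from h import *
s=robot.snapshot('side'); save(s,'s3',(260,110,140,90),5)
s=robot.snapshot('wrist'); save(s,'w3')
E
```

```text
(no output)
```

View pics/s3.png

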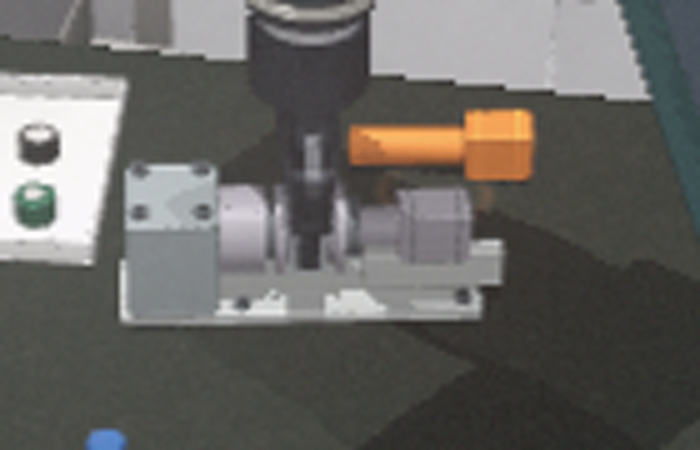

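View pics/w3.png

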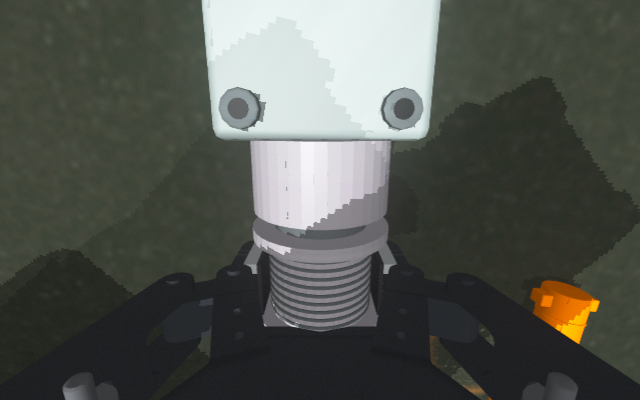

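Call:
drive_tool --increments '[{"delta_pos": [0, 0, 1], "spin": 0}, {"delta_pos": [0, 0, 1], "spin": 0}, {"delta_pos": [0, 0, 1], "spin": 0}, {"delta_pos": [0, 0, 1], "spin": 0}, {"delta_pos": [0, 0, 1], "spin": 0}, {"delta_pos": [0, 0, -1], "spin": 0}, {"delta_pos": [0, 0, -3], "spin": 0}, {"delta_pos": [0, 0, -5], "spin": 0}, {"delta_pos": [0, 0, -7], "spin": 0}, {"delta_pos": [0, 0, -9], "spin": 0}, {"delta_pos": [0, 0, -10.5], "spin": 0}, {"delta_pos": [0, 0, -11], "spin": 0}, {"delta_pos": [0, 0, -11], "spin": 0}]'

```text
t: 6.78
tcp_pos: [0.5655, -0.3043, 0.0377]
tcp_rot: [-0.551, 0.552, -0.442, 0.443]
force: [-5.6, -6.3, 6.5]
gripper_width: 0.0448
```

Call:
drive_tool --increments '[{"delta_pos": [0, 0, 0], "spin": 0}, {"delta_pos": [0, 0, 0], "spin": 0}, {"delta_pos": [0, 0, 0], "spin": 0}, {"delta_pos": [0, 0, 0], "spin": 0}, {"delta_pos": [0, 0, 0], "spin": 0}, {"delta_pos": [0, 0, 0], "spin": 0}, {"delta_pos": [0, -10, 0], "spin": 0}, {"delta_pos": [0, -30, 0], "spin": 0}, {"delta_pos": [0, -55, 0], "spin": 0}, {"delta_pos": [0, -80, -10], "spin": 0}, {"delta_pos": [0, -105, -30], "spin": 0}, {"delta_pos": [0, -125, -55], "spin": 0}, {"delta_pos": [0, -135, -75], "spin": 0}, {"delta_pos": [0, -140, -85], "spin": 0}, {"delta_pos": [0, -140, -90], "spin": 0}, {"delta_pos": [0, -140, -90], "spin": 0}]' --hand 1

```text
t: 8.12
tcp_pos: [0.4777, -0.3233, 0.1774]
tcp_rot: [0.552, -0.552, 0.442, -0.442]
force: [0.2, -0.2, -0.0]
gripper_width: 0.0859
```

```bash
python3 - <<'E'
from h import *
import pickle
s=robot.snapshot('wrist'); save(s,'w4'); save(s,'w4c',(240,0,160,250),2.3); pickle.dump(s,open('w4.pkl','wb'))
s=robot.snapshot('side'); save(s,'s4',(260,110,140,90),5)
print(go([.5645,-.3045,.038],102.56))
E
```

```text
{'tcp': array([ 0.4784, -0.3229,  0.1766]), 'jaw_now': np.float64(-77.4), 'delta': array([  0.9, 138.5,  88. ]), 't': 8.2167, 'q6': np.float64(2.19), 'spin': np.float64(0.04)}
```

View pics/w4c.png

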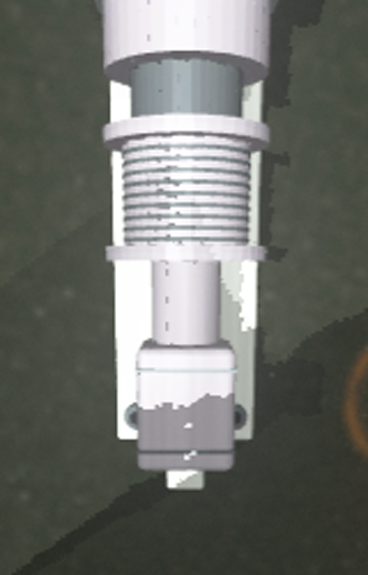

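View pics/s4.png

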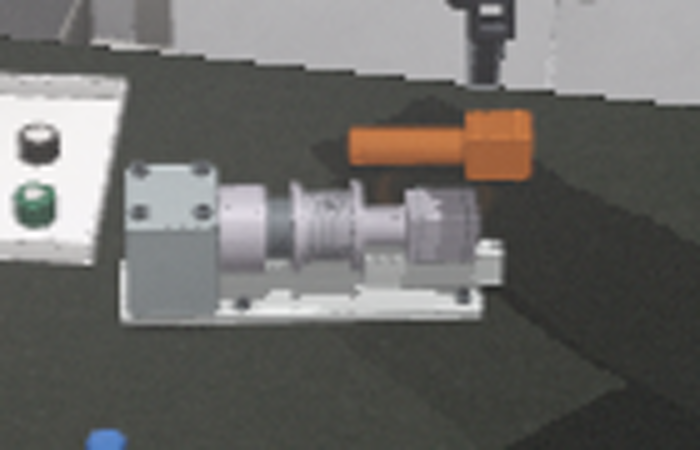

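```bash
python3 - <<'E'
from h import *
import pickle; s=pickle.load(open('w4.pkl','rb'))
c=lambda u,v,z: onz(s,240+u/2.3,v/2.3,z)
a=c(186,345,.073);b=c(185.5,460,.073);print(a,b,(a+b)/2,'shank ctr',c(186.5,300,.068),'coll',c(186,255,.06),'top',c(186,130,.084))
print(go([.494,-.320,.15],102.56)); print(go([.494,-.320,.038],102.56))
E
```

```text
[ 0.51436388 -0.31525766  0.073     ] [ 0.4730279 -0.324348   0.073    ] [ 0.49369589 -0.31980283  0.073     ] shank ctr [ 0.52935958 -0.31208521  0.068     ] coll [ 0.54440445 -0.30854521  0.06      ] top [ 0.58103632 -0.30026348  0.084     ]
{'tcp': array([ 0.4784, -0.3229,  0.1766]), 'jaw_now': np.float64(-77.4), 'delta': array([ 0.6, 26.6, 15.8]), 't': 8.2167, 'q6': np.float64(2.19), 'spin': np.float64(0.04)}
{'tcp': array([ 0.4784, -0.3229,  0.1766]), 'jaw_now': np.float64(-77.4), 'delta': array([  0.7, 138.6,  15.9]), 't': 8.2167, 'q6': np.float64(2.19), 'spin': np.float64(0.04)}
```

Call:
drive_tool --increments '[{"delta_pos": [0.5, 15, 8], "spin": 0}, {"delta_pos": [0.5, 40, 14], "spin": 0}, {"delta_pos": [0.5, 65, 16], "spin": 0}, {"delta_pos": [0.5, 85, 16], "spin": 0}, {"delta_pos": [0.5, 102, 16], "spin": 0}, {"delta_pos": [0.5, 117, 16], "spin": 0}, {"delta_pos": [0.5, 130, 16], "spin": 0}, {"delta_pos": [0.5, 138, 16], "spin": 0}, {"delta_pos": [0.5, 140, 16], "spin": 0}, {"delta_pos": [0.5, 140, 16], "spin": 0}]'

```text
t: 9.05
tcp_pos: [0.494, -0.3198, 0.0366]
tcp_rot: [0.552, -0.552, 0.442, -0.442]
force: [-0.5, -0.7, 0.6]
gripper_width: 0.0855
```

Call:
drive_tool --increments '[{"delta_pos": [0, 0, 0], "spin": 0}, {"delta_pos": [0, 0, 0], "spin": 0}, {"delta_pos": [0, 0, 0], "spin": 0}, {"delta_pos": [0, 0, 0], "spin": 0}, {"delta_pos": [0, 0, 0], "spin": 0}, {"delta_pos": [0, 0, 0], "spin": 0}, {"delta_pos": [0, 0, 0], "spin": 0}, {"delta_pos": [0, 0, 0], "spin": 0}, {"delta_pos": [0, 0, 0], "spin": 0}]' --hand -1 --force 50

```text
t: 9.8
tcp_pos: [0.4941, -0.3204, 0.0379]
tcp_rot: [-0.552, 0.552, -0.442, 0.443]
force: [-0.7, 0.0, 6.6]
gripper_width: 0.0359
```

Call:
drive_tool --increments '[{"delta_pos": [0, -0.7, -3], "spin": 0}, {"delta_pos": [0, -1, -8], "spin": 0}, {"delta_pos": [0, -1, -14], "spin": 0}, {"delta_pos": [0, -1, -20], "spin": 0}, {"delta_pos": [0, -1, -26], "spin": 0}, {"delta_pos": [0, -1, -32], "spin": 0}, {"delta_pos": [0, -1, -38], "spin": 0}, {"delta_pos": [0, -1, -44], "spin": 0}, {"delta_pos": [0, -1, -50], "spin": 0}, {"delta_pos": [0, -1, -56], "spin": 0}, {"delta_pos": [0, -1, -62], "spin": 0}, {"delta_pos": [0, -1, -68], "spin": 0}, {"delta_pos": [0, -1, -73], "spin": 0}, {"delta_pos": [0, -1, -75], "spin": 0}, {"delta_pos": [0, -1, -75], "spin": 0}]'

```text
t: 11.05
tcp_pos: [0.4202, -0.3366, 0.0383]
tcp_rot: [-0.552, 0.552, -0.442, 0.442]
force: [-0.8, 0.1, -2.8]
gripper_width: 0.0354
```

```bash
python3 - <<'E'
from h import *
s=robot.snapshot('wrist'); save(s,'w5')
s=robot.snapshot('side'); save(s,'s5',(260,110,140,90),5)
s=robot.snapshot('top'); save(s,'t5')
for r in ([.44,-.2,.11],[.5,-.16,.06]): print(go(r,102.56))
E
```

```text
{'tcp': array([ 0.4209, -0.3366,  0.0383]), 'jaw_now': np.float64(-77.39), 'delta': array([-129.1,  -71.7,   48.5]), 't': 11.2, 'q6': np.float64(2.1), 'spin': np.float64(0.05)}
{'tcp': array([ 0.4209, -0.3366,  0.0383]), 'jaw_now': np.float64(-77.39), 'delta': array([-155. ,  -21.7,  115.8]), 't': 11.2, 'q6': np.float64(2.1), 'spin': np.float64(0.05)}
```

View pics/w5.png

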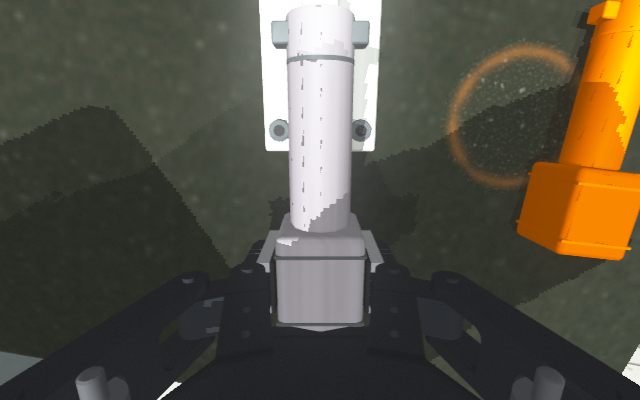

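View pics/s5.png

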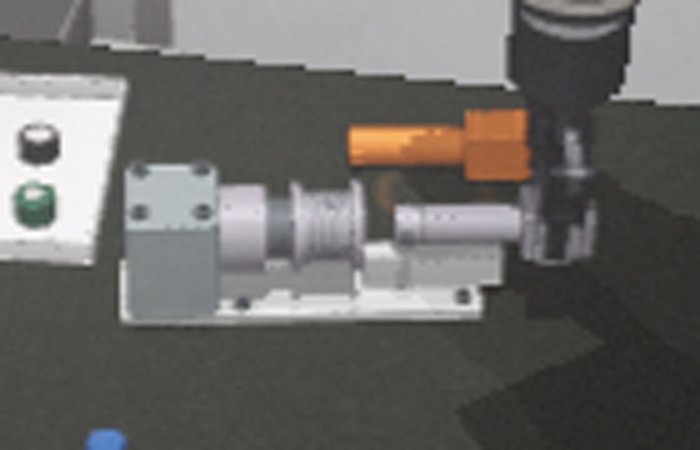

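Call:
drive_tool --increments '[{"delta_pos": [0, -10, 0], "spin": 0}, {"delta_pos": [0, -30, 0], "spin": 0}, {"delta_pos": [0, -50, 0], "spin": 0}, {"delta_pos": [-10, -68, 0], "spin": 0}, {"delta_pos": [-30, -70, 5], "spin": 0}, {"delta_pos": [-55, -70, 15], "spin": 0}, {"delta_pos": [-80, -70, 28], "spin": 0}, {"delta_pos": [-105, -70, 40], "spin": 0}, {"delta_pos": [-125, -70, 50], "spin": 0}, {"delta_pos": [-138, -65, 55], "spin": 0}, {"delta_pos": [-144, -50, 57], "spin": 0}, {"delta_pos": [-146, -35, 57], "spin": 0}, {"delta_pos": [-146, -15, 57], "spin": 0}, {"delta_pos": [-146, 2, 57], "spin": 0}, {"delta_pos": [-146, 15, 57], "spin": 0}, {"delta_pos": [-146, 23, 57], "spin": 0}, {"delta_pos": [-146, 28, 57], "spin": 0}, {"delta_pos": [-146, 30, 57], "spin": 0}, {"delta_pos": [-146, 30, 57], "spin": 0}]'

```text
t: 12.78
tcp_pos: [0.4446, -0.1817, 0.0083]
tcp_rot: [0.552, -0.552, 0.442, -0.442]
force: [-0.4, -0.4, -2.2]
gripper_width: 0.0354
```

```bash
python3 - <<'E'
from h import *
s=robot.snapshot('wrist'); save(s,'w6')
s=robot.snapshot('side'); save(s,'s6',(280,130,140,110),5)
E
```

```text
(no output)
```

View pics/s6.png

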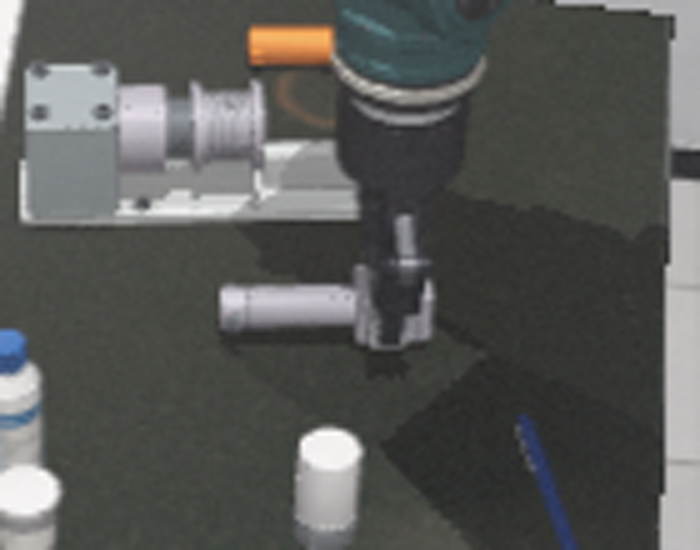

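Held level just above the table. Lower until contact.

Call:
drive_tool --increments '[{"delta_pos": [0, 1.5, 0], "spin": 0}, {"delta_pos": [0, 3, 0], "spin": 0}, {"delta_pos": [0, 4.5, 0], "spin": 0}, {"delta_pos": [0, 5.5, 0], "spin": 0}, {"delta_pos": [0, 6, 0], "spin": 0}, {"delta_pos": [0, 6, 0], "spin": 0}]'

```text
t: 13.38
tcp_pos: [0.4444, -0.1816, 0.0022]
tcp_rot: [-0.552, 0.552, -0.442, 0.442]
force: [-0.1, 0.8, -2.0]
gripper_width: 0.0353
```

Call:
drive_tool --increments '[{"delta_pos": [0, 0.7, 0], "spin": 0}, {"delta_pos": [0, 1.4, 0], "spin": 0}, {"delta_pos": [0, 1.4, 0], "spin": 0}]'

```text
t: 13.63
tcp_pos: [0.4445, -0.1816, 0.001]
tcp_rot: [0.552, -0.552, 0.442, -0.442]
force: [-0.8, 0.4, -1.7]
gripper_width: 0.0357
```

Within about 1 mm; open and rise.

Call:
drive_tool --increments '[{"delta_pos": [0, 0, 0], "spin": 0}, {"delta_pos": [0, 0, 0], "spin": 0}, {"delta_pos": [0, 0, 0], "spin": 0}, {"delta_pos": [0, 0, 0], "spin": 0}, {"delta_pos": [0, 0, 0], "spin": 0}, {"delta_pos": [0, 0, 0], "spin": 0}, {"delta_pos": [0, -10, 0], "spin": 0}, {"delta_pos": [0, -35, 0], "spin": 0}, {"delta_pos": [0, -65, 0], "spin": 0}, {"delta_pos": [0, -95, 0], "spin": 0}, {"delta_pos": [0, -120, 0], "spin": 0}, {"delta_pos": [0, -140, 0], "spin": 0}, {"delta_pos": [0, -150, 0], "spin": 0}, {"delta_pos": [0, -150, 0], "spin": 0}]' --hand 1

```text
t: 14.8
tcp_pos: [0.4454, -0.1822, 0.1529]
tcp_rot: [0.552, -0.552, 0.441, -0.443]
force: [0.2, -0.4, 0.8]
gripper_width: 0.0856
```

```bash
python3 - <<'E'
from h import *
import pickle
s=robot.snapshot('wrist'); save(s,'w7'); pickle.dump(s,open('w7.pkl','wb'))
print([(np.round(d['bbox'],0).tolist(),round(d['p'],2)) for d in robot.recognise(s,'arbor')][:4])
s=robot.snapshot('side'); save(s,'s7',(280,130,140,110),5)
print(robot.read_state()['tcp_pos'])
E
```

```text
[([576.0, 117.0, 64.0, 143.0], 0.92), ([299.0, 68.0, 40.0, 152.0], 0.76)]
[ 0.44409973 -0.18139699  0.15005714]
```

View pics/w7.png

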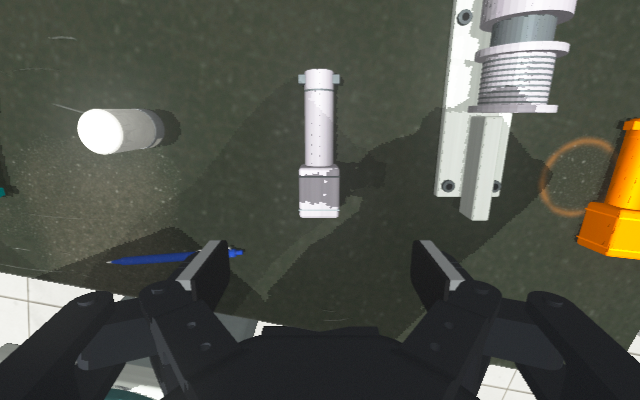

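View pics/s7.png

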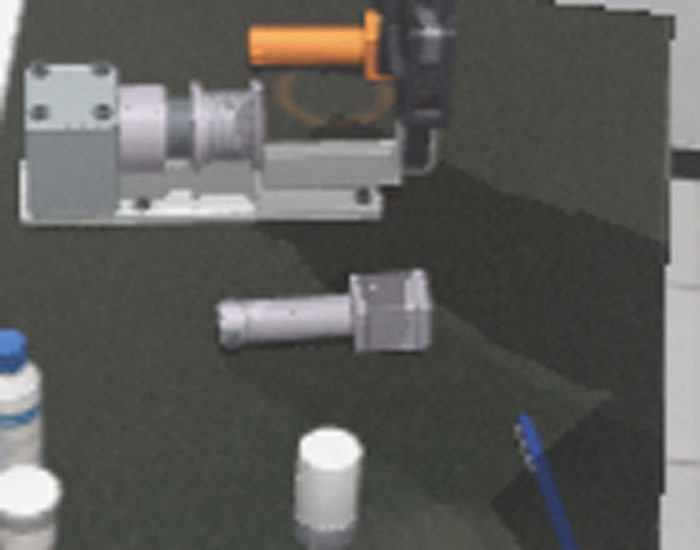

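```bash
python3 - <<'E'
from h import *
import pickle
s=pickle.load(open('w7.pkl','rb')); save(s,'w7c',(270,50,100,190),3.1)
E
```

```text
(no output)
```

View pics/w7c.png

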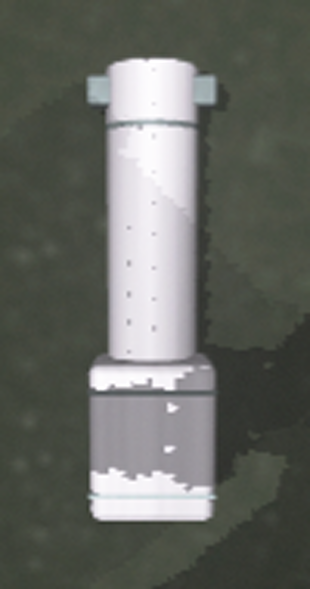

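```bash
python3 - <<'E'
from h import *
import pickle
s=pickle.load(open('w7.pkl','rb'))
c=lambda u,v,z: onz(s,270+u/3.1,50+v/3.1,z)
h=c(152,59,.022); b=c(152.5,515,.035); e=c(152,360,.036); btn=[c(87,90,.0135),c(216,90,.0135)]
print(h,b,e,np.linalg.norm(h-b),btn,np.linalg.norm(btn[0]-btn[1]),'blk w',np.linalg.norm(c(90,440,.036)-c(216,440,.036)))
d=(h-b)[:2];d/=np.linalg.norm(d);print('yaw',np.degrees(np.arctan2(d[1],d[0])))
sh=e[:2]+d*.026; sh2=h[:2]-d*.056;sh3=b[:2]+d*.072;print(sh,sh2,sh3); sh=(sh+sh2+sh3)/3
print(go([sh[0],sh[1],.15],102.6)); st=robot.read_state();print(st['joint_pos'])
E
```

```text
[ 0.54538697 -0.1585879   0.022     ] [ 0.42208267 -0.18633955  0.035     ] [ 0.4669983  -0.17614159  0.036     ] 0.12705551859269706 [array([ 0.5344927 , -0.14218454,  0.0135    ]), array([ 0.5424841 , -0.17777208,  0.0135    ])] 0.03647377111084645 blk w 0.036028169723034194
yaw 12.684004077915521
[ 0.49236379 -0.17043267] [ 0.4907536  -0.17088403] [ 0.49232557 -0.17053023]
{'tcp': array([ 0.4441, -0.1814,  0.1501]), 'jaw_now': np.float64(-77.4), 'delta': array([-0.1,  0. , 48.9]), 't': 14.95, 'q6': np.float64(2.36), 'spin': np.float64(-0.0)}
[-5.57869058e-01  2.28983122e-01 -3.24092327e-01  1.01869437e+00
  9.81832932e-06  2.36386419e+00]
```

Call:
drive_tool --increments '[{"delta_pos": [0, 0, 10], "spin": -4}, {"delta_pos": [0, 0, 25], "spin": -11}, {"delta_pos": [0, 0, 38], "spin": -18}, {"delta_pos": [0, 0, 46], "spin": -25}, {"delta_pos": [0, 0, 49], "spin": -32}, {"delta_pos": [0, 0, 49], "spin": -39}, {"delta_pos": [0, 0, 49], "spin": -46}, {"delta_pos": [0, 0, 49], "spin": -53}, {"delta_pos": [0, 0, 49], "spin": -60}, {"delta_pos": [0, 0, 49], "spin": -67}, {"delta_pos": [0, 0, 49], "spin": -74}, {"delta_pos": [0, 0, 49], "spin": -81}, {"delta_pos": [0, 0, 49], "spin": -88}, {"delta_pos": [0, 0, 49], "spin": -95}, {"delta_pos": [0, 0, 49], "spin": -102}, {"delta_pos": [0, 0, 49], "spin": -109}, {"delta_pos": [0, 0, 49], "spin": -116}, {"delta_pos": [0, 0, 49], "spin": -123}, {"delta_pos": [0, 0, 49], "spin": -130}, {"delta_pos": [0, 0, 49], "spin": -137}]'

```text
t: 16.62
tcp_pos: [0.4917, -0.1706, 0.1495]
tcp_rot: [0.613, -0.612, -0.353, 0.354]
force: [1.4, 0.6, 0.2]
gripper_width: 0.0853
```

Call:
drive_tool --increments '[{"delta_pos": [0, 0, 0], "spin": -7}, {"delta_pos": [0, 0, 0], "spin": -14}, {"delta_pos": [0, 0, 0], "spin": -21}, {"delta_pos": [0, 0, 0], "spin": -28}, {"delta_pos": [0, 0, 0], "spin": -35}, {"delta_pos": [0, 0, 0], "spin": -40}, {"delta_pos": [0, 0, 0], "spin": -43}, {"delta_pos": [0, 0, 0], "spin": -43}, {"delta_pos": [0, 0, 0], "spin": -43}]'

```text
t: 17.37
tcp_pos: [0.4919, -0.1707, 0.1499]
tcp_rot: [0.443, -0.442, -0.551, 0.552]
force: [0.5, 1.1, -0.2]
gripper_width: 0.085
```

```bash
python3 - <<'E'
from h import *
s=robot.snapshot('wrist'); save(s,'w8')
print(go([.492,-.1706,.15],102.65)); print(go([.492,-.1706,.003],102.65))
E
```

```text
{'tcp': array([ 0.4919, -0.1708,  0.1501]), 'jaw_now': np.float64(102.47), 'delta': array([ 0.2,  0.1, -0.1]), 't': 17.4167, 'q6': np.float64(-0.71), 'spin': np.float64(-0.18)}
{'tcp': array([ 0.4919, -0.1708,  0.1501]), 'jaw_now': np.float64(102.47), 'delta': array([  0. , 147.1,  -0.2]), 't': 17.4167, 'q6': np.float64(-0.71), 'spin': np.float64(-0.18)}
```

View pics/w8.png

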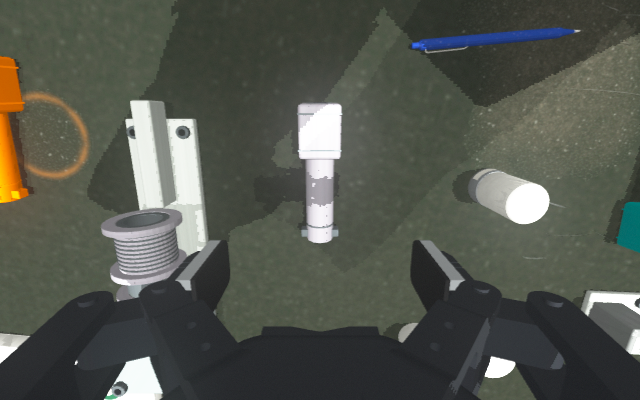

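Call:
drive_tool --increments '[{"delta_pos": [0, 15, 0], "spin": 0}, {"delta_pos": [0, 40, 0], "spin": 0}, {"delta_pos": [0, 65, 0], "spin": 0}, {"delta_pos": [0, 90, 0], "spin": 0}, {"delta_pos": [0, 110, 0], "spin": 0}, {"delta_pos": [0, 125, 0], "spin": 0}, {"delta_pos": [0, 136, 0], "spin": 0}, {"delta_pos": [0, 142, 0], "spin": 0}, {"delta_pos": [0, 145, 0], "spin": 0}, {"delta_pos": [0, 145, 0], "spin": 0}, {"delta_pos": [0, 145, 0], "spin": 0}]'

```text
t: 18.33
tcp_pos: [0.4925, -0.171, 0.0063]
tcp_rot: [-0.442, 0.442, 0.552, -0.552]
force: [1.5, -0.9, 0.2]
gripper_width: 0.0854
```

Call:
drive_tool --increments '[{"delta_pos": [0, 0, 0], "spin": 0}, {"delta_pos": [0, 0, 0], "spin": 0}, {"delta_pos": [0, 0, 0], "spin": 0}, {"delta_pos": [0, 0, 0], "spin": 0}, {"delta_pos": [0, 0, 0], "spin": 0}, {"delta_pos": [0, 0, 0], "spin": 0}, {"delta_pos": [0, 0, 0], "spin": 0}, {"delta_pos": [0, 0, 0], "spin": 0}, {"delta_pos": [0, 0, 0], "spin": 0}, {"delta_pos": [0, 0, 0], "spin": 0}]' --hand -1 --force 60

```text
t: 19.17
tcp_pos: [0.4924, -0.171, 0.0062]
tcp_rot: [-0.442, 0.442, 0.552, -0.552]
force: [-0.6, 0.6, 6.4]
gripper_width: 0.024
```

Call:
drive_tool --increments '[{"delta_pos": [0, 0, 0], "spin": 0}, {"delta_pos": [0, 0, 0], "spin": 0}, {"delta_pos": [0, 0, 0], "spin": 0}, {"delta_pos": [0, 1, 0], "spin": 0}, {"delta_pos": [0, 3, 0], "spin": 0}, {"delta_pos": [0, 4, 0], "spin": 0}, {"delta_pos": [0, 4, 0], "spin": 0}]' --hand 0

```text
t: 19.75
tcp_pos: [0.4921, -0.1708, 0.0015]
tcp_rot: [0.442, -0.442, -0.552, 0.552]
force: [-0.3, 0.7, -0.3]
gripper_width: 0.0426
```

```bash
python3 - <<'E'
from h import *
s=robot.snapshot('side'); save(s,'s9',(300,140,100,80),7)
s=robot.snapshot('wrist'); save(s,'w9')
print(robot.read_state()['tcp_pos'],robot.read_state()['force'],robot.read_state()['gripper_width'])
E
```

```text
[ 0.49218613 -0.17089336  0.0017783 ] [-0.08486405  0.52928831  1.00400277] 0.04285379798707134
```

View pics/s9.png

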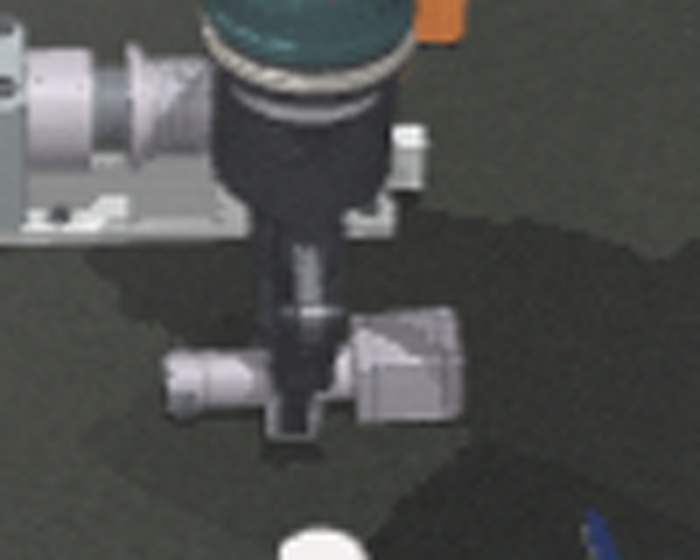

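View pics/w9.png

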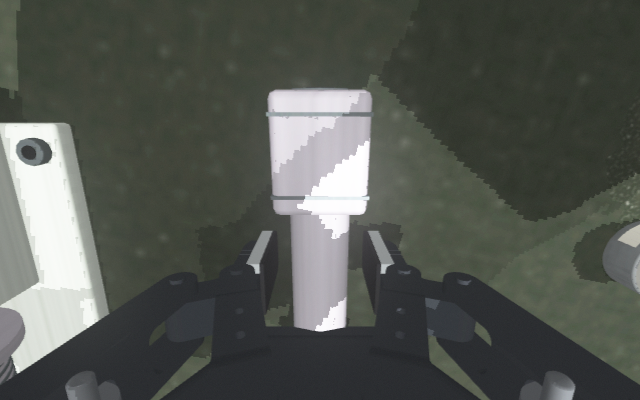

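Call:
drive_tool --increments '[{"delta_pos": [0, 0, 0], "spin": 0}, {"delta_pos": [0, 0, 0], "spin": 0}, {"delta_pos": [0, 0, 0], "spin": 0}, {"delta_pos": [0, 0, 0], "spin": 0}, {"delta_pos": [0, 0, 0], "spin": 0}, {"delta_pos": [0, 0, 0], "spin": 0}, {"delta_pos": [0, 0, 0], "spin": 0}]' --hand -1 --force 60

```text
t: 20.43
tcp_pos: [0.4923, -0.171, 0.0021]
tcp_rot: [0.442, -0.442, -0.552, 0.552]
force: [-1.2, -0.3, 5.3]
gripper_width: 0.0243
```

Call:
drive_tool --increments '[{"delta_pos": [0, -5, 0], "spin": 0}, {"delta_pos": [0, -15, 0], "spin": 0}, {"delta_pos": [0, -30, 0], "spin": 0}, {"delta_pos": [0, -50, 0], "spin": 0}, {"delta_pos": [0, -60, 0], "spin": 0}, {"delta_pos": [0, -60, 0], "spin": 0}]'

```text
t: 20.93
tcp_pos: [0.4932, -0.1714, 0.0638]
tcp_rot: [-0.441, 0.443, 0.552, -0.552]
force: [0.1, -1.0, -2.4]
gripper_width: 0.024
```

```bash
python3 - <<'E'
from h import *
s=robot.snapshot('side'); save(s,'s10',(300,120,100,80),7)
s=robot.snapshot('wrist'); save(s,'w10')
print(robot.read_state()['tcp_pos'],robot.read_state()['force'],robot.read_state()['gripper_width'])
E
```

```text
[ 0.49220509 -0.17088484  0.0617018 ] [ 0.21799195 -0.13868078 -3.56398586] 0.024005854304278356
```

View pics/s10.png

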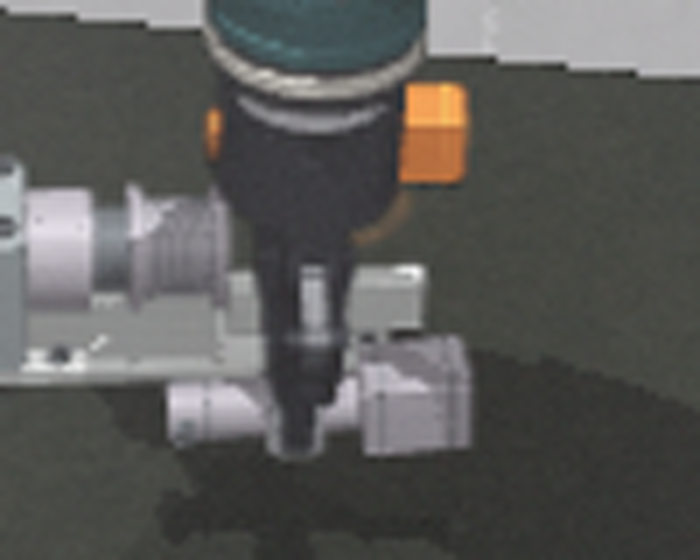

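View pics/w10.png

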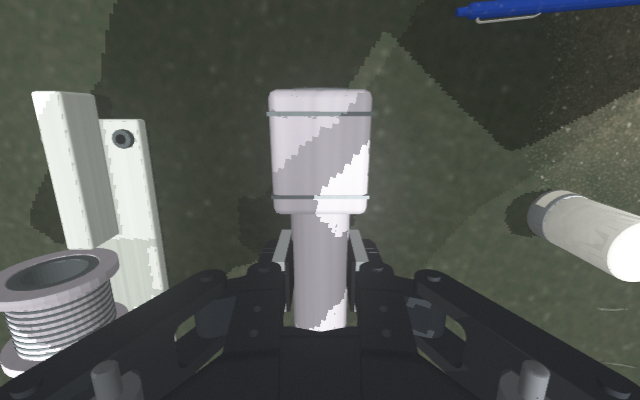

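Call:
drive_tool --increments '[{"delta_pos": [0, -20, 0], "spin": 0}, {"delta_pos": [0, -50, 0], "spin": 0}, {"delta_pos": [0, -85, 0], "spin": 0}, {"delta_pos": [0, -120, 0], "spin": 0}, {"delta_pos": [5, -150, 0], "spin": 3}, {"delta_pos": [20, -175, 0], "spin": 9}, {"delta_pos": [45, -188, -4], "spin": 16}, {"delta_pos": [75, -188, -8], "spin": 23}, {"delta_pos": [105, -188, -12], "spin": 30}, {"delta_pos": [135, -188, -16], "spin": 37}, {"delta_pos": [165, -188, -20], "spin": 44}, {"delta_pos": [195, -188, -24], "spin": 51}, {"delta_pos": [225, -188, -28], "spin": 58}, {"delta_pos": [255, -188, -32], "spin": 65}, {"delta_pos": [280, -188, -36], "spin": 72}, {"delta_pos": [305, -188, -39], "spin": 79}, {"delta_pos": [325, -188, -41], "spin": 85}, {"delta_pos": [335, -188, -42], "spin": 89}, {"delta_pos": [340, -188, -42], "spin": 91}, {"delta_pos": [340, -188, -42], "spin": 91}]'

```text
t: 22.7
tcp_pos: [0.4585, 0.171, 0.2486]
tcp_rot: [-0.703, 0.704, 0.071, -0.072]
force: [0.2, 0.2, -3.2]
gripper_width: 0.0239
```

Call:
drive_tool --increments '[{"delta_pos": [0, 0, 0], "spin": 0}, {"delta_pos": [0, 0, 0], "spin": 0}, {"delta_pos": [0, 0, 0], "spin": 0}]'

```text
t: 22.95
tcp_pos: [0.4592, 0.1695, 0.2496]
tcp_rot: [-0.703, 0.704, 0.071, -0.072]
force: [-0.4, 0.8, -2.9]
gripper_width: 0.0241
```

```bash
python3 - <<'E'
from h import *
import pickle
s=robot.snapshot('wrist'); save(s,'w11'); pickle.dump(s,open('w11.pkl','wb'))
print([(np.round(d['bbox'],0).tolist(),round(d['p'],2)) for d in robot.recognise(s,'cradle')][:4])
st=robot.read_state();print(st['tcp_pos'],st['force'],st['gripper_width'],st['t'],go(st['tcp_pos'],11.4))
E
```

```text
[([381.0, 77.0, 83.0, 136.0], 0.96)]
[0.45917836 0.16960945 0.24976873] [ 0.67428592  0.4045122  -1.99135198] 0.024114149363521634 23.05 {'tcp': array([0.4592, 0.1696, 0.2498]), 'jaw_now': np.float64(11.59), 'delta': array([0., 0., 0.]), 't': 23.05, 'q6': np.float64(1.56), 'spin': np.float64(0.19)}
```

View pics/w11.png

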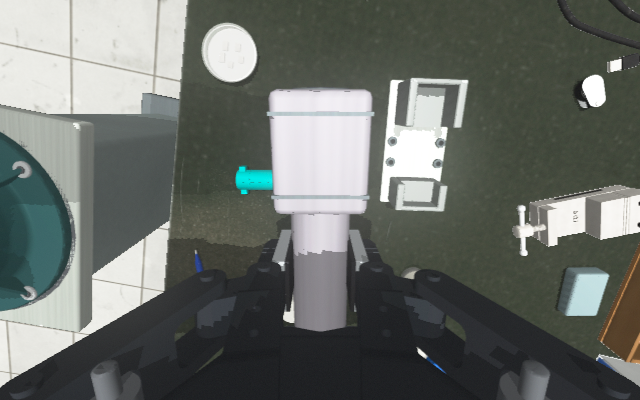

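```bash
python3 - <<'E'
from h import *
import pickle
s=pickle.load(open('w11.pkl','rb')); save(s,'w11c',(370,65,110,160),3.7)
E
```

```text
(no output)
```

View pics/w11c.png

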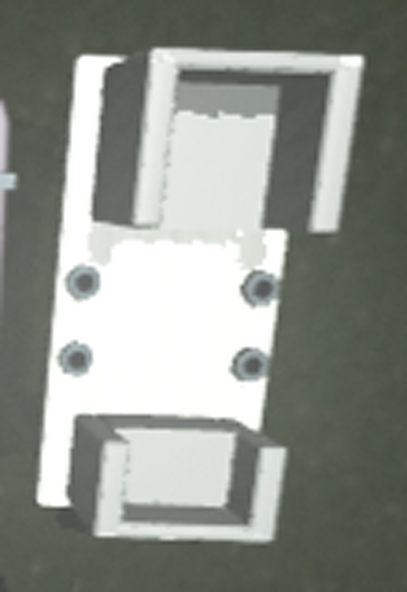

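```bash
python3 - <<'E'
from h import *
import pickle
s=pickle.load(open('w11.pkl','rb'))
c=lambda u,v,z: onz(s,370+u/3.7,65+v/3.7,z)[:2]
P=dict(pTL=c(150,50,.063),pTR=c(363,57,.063),pBL=c(135,225,.063),pBR=c(337,233,.063),piTL=c(177,74,.063),piTR=c(330,76,.063),piBL=c(158,225,.063),piBR=c(312,232,.063),
 hTL=c(106,440,.053),hTR=c(287,447,.053),hBL=c(95,536,.053),hBR=c(272,541,.053),hiTL=c(127,440,.053),hiTR=c(258,447,.053))
for k,v in P.items(): print(k,v.round(4))
n=np.linalg.norm
print('pocket w outer',n(P['pTL']-P['pTR']),'inner',n(P['piTL']-P['piTR']),n(P['piBL']-P['piBR']),'len',n(P['pTL']-P['pBL']),'head w',n(P['hBL']-P['hBR']),'in',n(P['hiTL']-P['hiTR']),'len',n(P['hTR']-P['hBR']))
pt=(P['pTL']+P['pTR'])/2; pb=(P['pBL']+P['pBR'])/2; pib=(P['piBL']+P['piBR'])/2; hb=(P['hBL']+P['hBR'])/2; ht=(P['hTL']+P['hTR'])/2; hit=(P['hiTL']+P['hiTR'])/2
print('mids',pt,pb,pib,ht,hit,hb)
Q=np.array([pt,pb,pib,ht,hit,hb]);m=Q.mean(0);u,sv,vt=np.linalg.svd(Q-m);d=vt[0]*np.sign(vt[0][1])
print('y dir',d,'cradle yaw',np.degrees(np.arctan2(-d[0],d[1])),((Q-m)@[-d[1],d[0]]*1000).round(1))
al=(Q-m)@d*1000;print('along',al.round(1),'total',al[0]-al[-1])
# expected y: pt outer ~?; pb=+24 ; ht=-41 ; hb=-73
y0=np.mean([al[1]-24,al[3]+41,al[5]+73]);print('y0s',al[1]-24,al[3]+41,al[5]+73)
y0=np.mean([al[1]-24,al[3]+41]);bed=m+d*y0/1000;print('bed',bed)
# base plate corners
print('base',onz(s,370+80/3.7,65+57/3.7,.008),onz(s,370+38/3.7,65+503/3.7,.008))
b=[onz(s,370+80/3.7,65+57/3.7,.008)[:2],onz(s,370+38/3.7,65+503/3.7,.008)[:2]]
x=np.array([d[1],-d[0]])
for q in b: print('base corner rel bed (x,y)',(q-bed)@x*1000,(q-bed)@d*1000)
E
```

```text
pTL [0.5307 0.2868]
pTR [0.5889 0.297 ]
pBL [0.5396 0.2405]
pBR [0.5971 0.2501]
piTL [0.5398 0.2823]
piTR [0.5815 0.2904]
piBL [0.5461 0.2419]
piBR [0.59   0.2489]
hTL [0.5515 0.176 ]
hTR [0.6073 0.1852]
hBL [0.5565 0.145 ]
hBR [0.6122 0.1548]
hiTL [0.5579 0.1773]
hiTR [0.5985 0.1834]
pocket w outer 0.059090073303887845 inner 0.04254636963224121 0.04448564977408757 len 0.04716785070506457 head w 0.05651689598140301 in 0.04102062627712976 len 0.03079590539909592
mids [0.55979317 0.29192499] [0.56835375 0.24531283] [0.56802118 0.24538774] [0.57941684 0.18059054] [0.57819069 0.18033768] [0.5843221  0.14990488]
y dir [-0.16768497  0.98584063] cradle yaw 9.653245754779896 [ 0.2 -0.4 -0.1 -0.4  0.8 -0.1]
along [ 77.5  30.1  30.2 -35.6 -35.6 -66.6] total 144.1223276216096
y0s 6.097175841792698 5.436197428204409 6.362488968904941
bed [0.5720493  0.22126148]
base [0.52319279 0.28893803 0.008     ] [0.54781373 0.1409881  0.008     ]
base corner rel bed (x,y) -36.81639845555184 74.91080027236305
base corner rel bed (x,y) -37.353051662676464 -75.07280974696039
```

```bash
cat > ov.py <<'E'
from h import *
def model(bed,yaw):
    y=np.array([-np.sin(yaw),np.cos(yaw)]);x=np.array([np.cos(yaw),np.sin(yaw)])
    W=lambda a,b,z:np.append(np.array(bed)+x*a/1000+y*b/1000,z/1000)
    r=lambda x0,x1,y0,y1,z:[W(x0,y0,z),W(x1,y0,z),W(x1,y1,z),W(x0,y1,z)]
    return [r(-38,38,-76,76,8),r(-29,29,24,72,63),r(-21,21,24,67,63),r(-28,28,-73,-41,53),r(-20,20,-67,-41,53)]
def draw(s,name,bed,yaw,crop,k):
    f=cv2.resize(s['frame'][:,:,::-1],None,fx=k,fy=k,interpolation=cv2.INTER_CUBIC)
    for i,p in enumerate(model(bed,yaw)):
        q=np.array([(proj(s,X)+.5)*k for X in p]).astype(int)
        cv2.polylines(f,[q],True,[(0,0,255),(0,255,0),(255,200,0),(255,0,255),(0,200,255)][i],1)
    l,t,w,h=[int(c*k) for c in crop]; cv2.imwrite('pics/%s.png'%name,f[t:t+h,l:l+w])
E
python3 - <<'E'
from ov import *
import pickle
bed=[.5724,.2214];yaw=np.radians(9.6)
draw(pickle.load(open('w11.pkl','rb')),'o1',bed,yaw,(370,65,110,160),3.7)
s=robot.snapshot('top');pickle.dump(s,open('t11.pkl','wb'));draw(s,'o2',bed,yaw,(170,150,110,80),6)
s=robot.snapshot('side');pickle.dump(s,open('s11.pkl','wb'));draw(s,'o3',bed,yaw,(240,220,100,110),5)
E
```

```text
(no output)
```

View pics/o1.png

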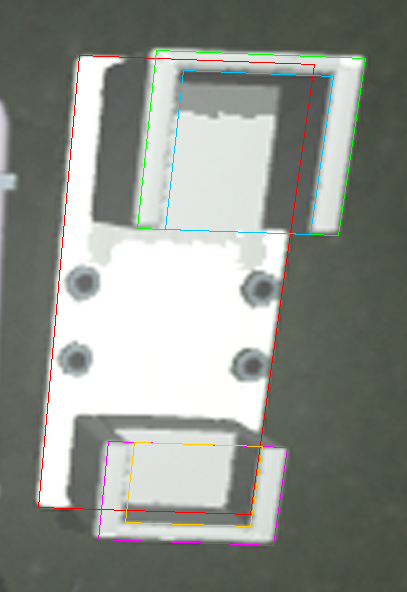

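View pics/o2.png

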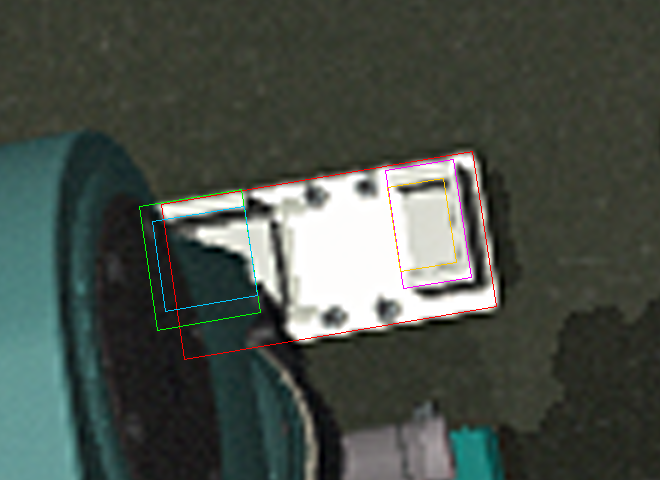

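View pics/o3.png

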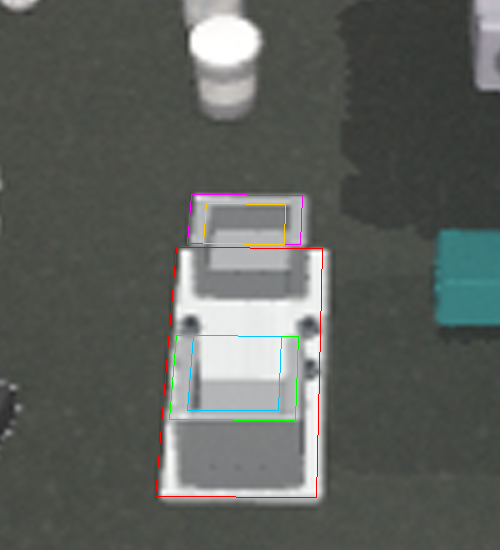

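```bash
python3 - <<'E'
from h import *
import pickle
s=pickle.load(open('w11.pkl','rb')); save(s,'w11d',(255,75,135,265),2.2)
st=robot.read_state();M=rot(st);t=st['tcp_pos']
for u,v,dz in [(321.5,213,.034),(321.5,199,.035),(321.5,115,.037),(321.5,90,.037),(272,150,.036),(372,150,.036)]:
    X=onz(s,u,v,t[2]+dz); print((u,v),(M.T@(X-t)*1000).round(1))
E
```

```text
(321.5, 213) [  1.4 -34.   29.7]
(321.5, 199) [  1.4 -35.   35.5]
(321.5, 115) [  1.3 -37.   65.5]
(321.5, 90) [  1.3 -37.   73.5]
(272, 150) [-16.  -36.   53.6]
(372, 150) [ 19.1 -36.   53.7]
```

View pics/w11d.png

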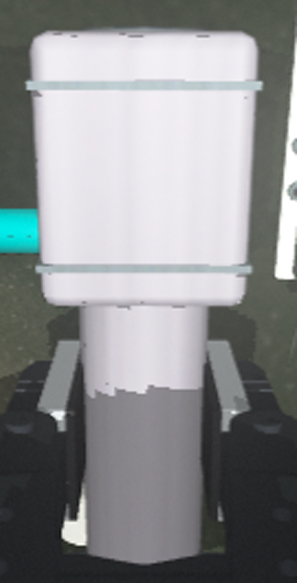

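```bash
python3 - <<'E'
from h import *
print(go([.5729,.2114,.09],9.6))
E
```

```text
{'tcp': array([0.4592, 0.1697, 0.2499]), 'jaw_now': np.float64(11.58), 'delta': array([119.8, 159.9,  18. ]), 't': 23.15, 'q6': np.float64(1.56), 'spin': np.float64(1.98)}
```

Call:
drive_tool --increments '[{"delta_pos": [15, 0, 2], "spin": 0}, {"delta_pos": [40, 5, 6], "spin": 1}, {"delta_pos": [68, 15, 10], "spin": 2}, {"delta_pos": [95, 35, 14], "spin": 2}, {"delta_pos": [112, 60, 17], "spin": 2}, {"delta_pos": [120, 85, 18], "spin": 2}, {"delta_pos": [120, 110, 18], "spin": 2}, {"delta_pos": [120, 132, 18], "spin": 2}, {"delta_pos": [120, 148, 18], "spin": 2}, {"delta_pos": [120, 157, 18], "spin": 2}, {"delta_pos": [120, 160, 18], "spin": 2}, {"delta_pos": [120, 160, 18], "spin": 2}, {"delta_pos": [120, 160, 18], "spin": 2}]'

```text
t: 24.23
tcp_pos: [0.5735, 0.2119, 0.0908]
tcp_rot: [0.705, -0.705, -0.06, 0.059]
force: [-0.7, -0.8, -2.6]
gripper_width: 0.0241
```

```bash
python3 - <<'E'
from h import *
import pickle
s=robot.snapshot('wrist'); save(s,'w12'); pickle.dump(s,open('w12.pkl','wb'))
s=robot.snapshot('side'); save(s,'s12',(240,200,110,130),4.5); pickle.dump(s,open('s12.pkl','wb'))
print(go([.5729,.2114,.09],9.6))
E
```

```text
{'tcp': array([0.5736, 0.2119, 0.091 ]), 'jaw_now': np.float64(9.6), 'delta': array([-0.8,  1. , -0.4]), 't': 24.3333, 'q6': np.float64(1.62), 'spin': np.float64(-0.0)}
```

View pics/w12.png

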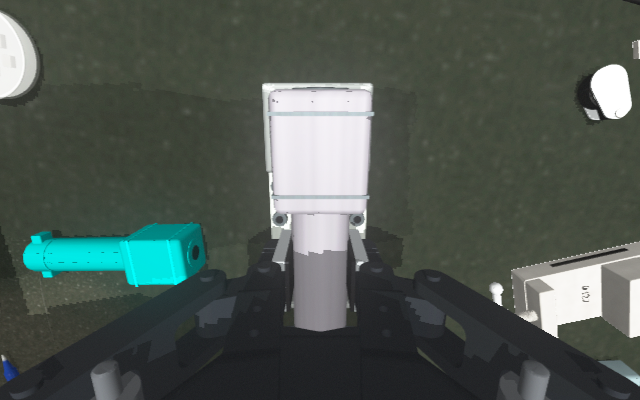

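View pics/s12.png

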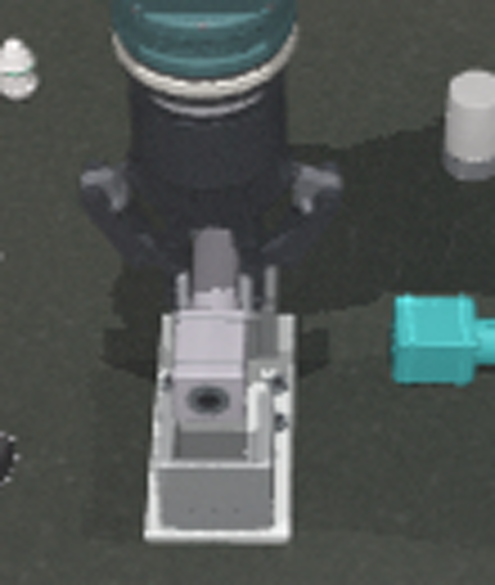

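```bash
python3 - <<'E'
from h import *
import pickle
s=pickle.load(open('w12.pkl','rb')); save(s,'w12c',(250,70,140,160),4)
st=robot.read_state();M=rot(st);t=st['tcp_pos']
f=lambda u,v,z: print((u,v,z),(M.T@(onz(s,u,v,z)-t)*1000).round(1))
for a in [(264,84,.063),(373,84,.063),(280,219,.012),(358,219,.012),(272,150,t[2]+.036),(372,150,t[2]+.036)]: f(*a)
from ov import *
draw(s,'o4',[.5712,.2213],np.radians(9.6),(250,70,140,160),4)
draw(pickle.load(open('s12.pkl','rb')),'o5',[.5712,.2213],np.radians(9.6),(240,220,100,110),5)
E
```

```text
(264, 84, 0.063) [-28.9  28.   81.2]
(373, 84, 0.063) [29.1 28.1 81.3]
(280, 219, 0.012) [-29.9  79.  -13. ]
(358, 219, 0.012) [ 30.5  79.1 -13. ]
(272, 150, np.float64(0.1270235127442021)) [-16.  -36.   53.8]
(372, 150, np.float64(0.1270235127442021)) [ 19.1 -36.   53.8]
```

View pics/o4.png

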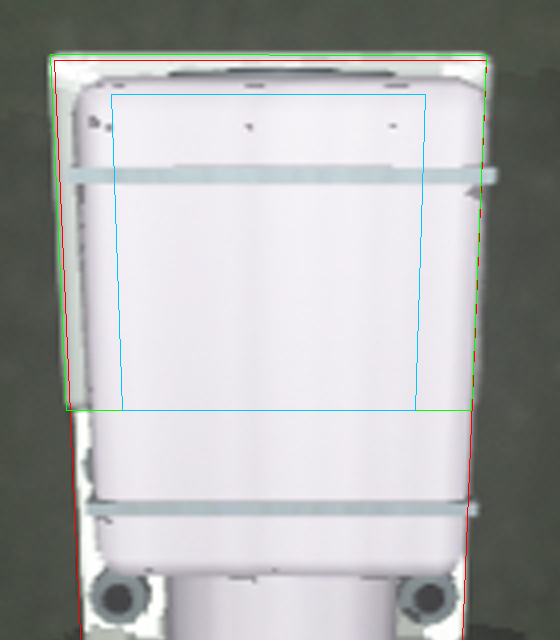

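View pics/o5.png

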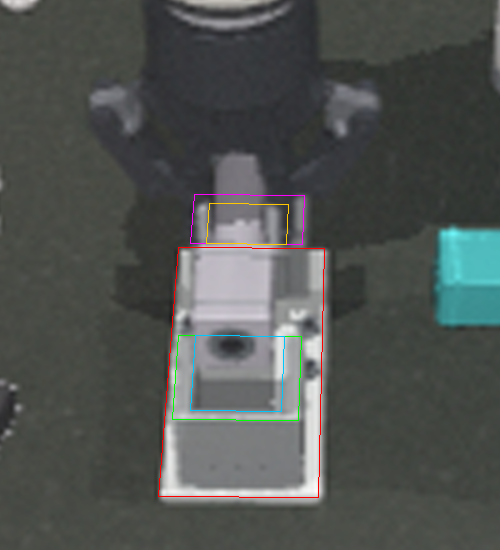

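```bash
python3 - <<'E'
from h import *
import pickle
s=pickle.load(open('s12.pkl','rb'))
st=robot.read_state();M=rot(st);t=st['tcp_pos']
for lx in (-2,0,2):
    X=t+M@(np.array([lx,-19.4,74])/1000); print(lx,(proj(s,X)-[240,220]+.5)*5)
save(s,'s12d',(265,255,50,60),9)
bed=np.array([.5712,.2213]);print(M.T@(np.append(bed,.03)-t)*1000)
E
```

```text
-2 [235.67329526 341.89118979]
0 [231.20287687 341.85388575]
2 [226.73231722 341.81658053]
[-0.92483891 61.02312744  9.62637036]
```

View pics/s12d.png

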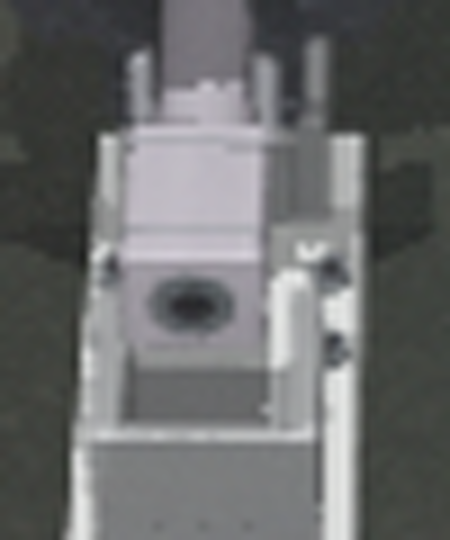

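Call:
drive_tool --increments '[{"delta_pos": [-1.1, 3, 0], "spin": 0}, {"delta_pos": [-1.1, 9, 0], "spin": 0}, {"delta_pos": [-1.1, 15, 0], "spin": 0}, {"delta_pos": [-1.1, 21, 0], "spin": 0}, {"delta_pos": [-1.1, 27, 0], "spin": 0}, {"delta_pos": [-1.1, 32, 0], "spin": 0}, {"delta_pos": [-1.1, 36, 0], "spin": 0}, {"delta_pos": [-1.1, 40, 0], "spin": 0}, {"delta_pos": [-1.1, 44, 0], "spin": 0}, {"delta_pos": [-1.1, 46, 0], "spin": 0}, {"delta_pos": [-1.1, 46, 0], "spin": 0}]'

```text
t: 25.25
tcp_pos: [0.5724, 0.2112, 0.0446]
tcp_rot: [-0.704, 0.705, 0.059, -0.059]
force: [-2.8, -6.7, 13.1]
gripper_width: 0.0245
```

```bash
python3 - <<'E'
from h import *
import pickle
s=robot.snapshot('side'); save(s,'s13',(265,235,60,80),7.5)
s=robot.snapshot('wrist'); save(s,'w13',(220,60,200,200),3)
st=robot.read_state();print(st['tcp_pos'],st['force'],st['wrist_torque'])
E
```

```text
[0.57234804 0.21119252 0.04461841] [-3.39551218 -6.78347685 12.77177869] [-0.79928969  0.70673563  0.06312508]
```

View pics/s13.png

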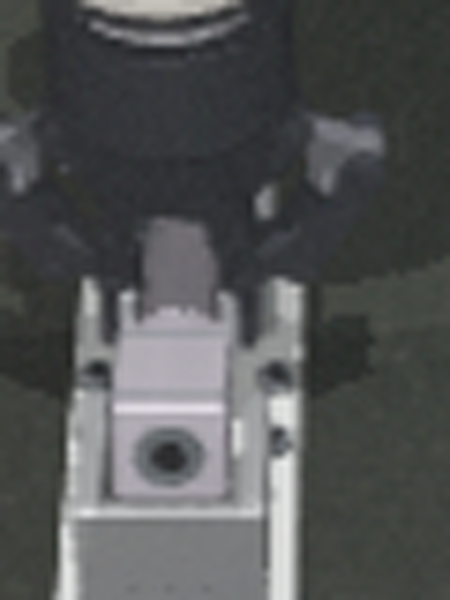

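View pics/w13.png

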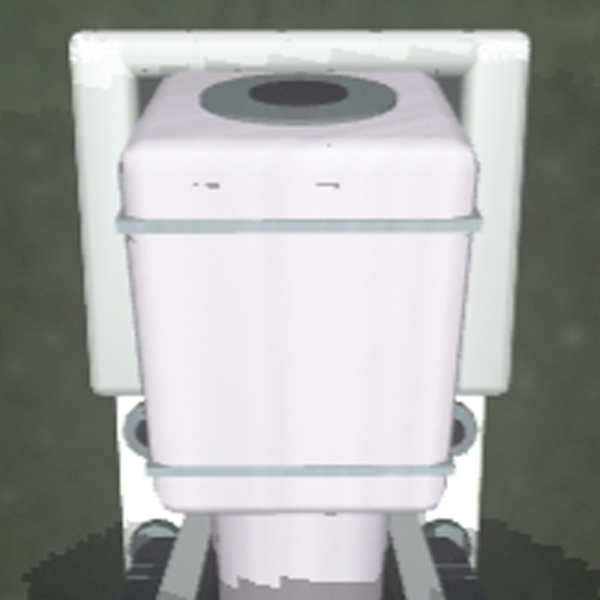

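Call:
drive_tool --increments '[{"delta_pos": [0, -5, 0], "spin": 0}, {"delta_pos": [0, -15, 0], "spin": 0}, {"delta_pos": [0, -25, 0], "spin": 0}, {"delta_pos": [0, -30, 0], "spin": 0}, {"delta_pos": [0, -30, 0], "spin": 0}, {"delta_pos": [0, -30, 0], "spin": 0}]'

```text
t: 25.85
tcp_pos: [0.5721, 0.2117, 0.0742]
tcp_rot: [0.705, -0.705, -0.059, 0.059]
force: [0.6, 0.1, -3.5]
gripper_width: 0.024
```

```bash
python3 - <<'E'
from h import *
import pickle
s=robot.snapshot('side'); save(s,'s14',(255,215,80,100),6);pickle.dump(s,open('s14.pkl','wb'))
s=robot.snapshot('top'); save(s,'t14',(180,150,90,80),6);pickle.dump(s,open('t14.pkl','wb'))
s=robot.snapshot('wrist'); save(s,'w14',(220,60,200,200),3);pickle.dump(s,open('w14.pkl','wb'))
st=robot.read_state();print(st['tcp_pos'],st['force'],st['wrist_torque'])
E
```

```text
[0.57166427 0.21161157 0.07344164] [-0.88622886 -0.50514046 -3.55076121] [-0.01910389 -0.02134578  0.04280868]
```

View pics/s14.png

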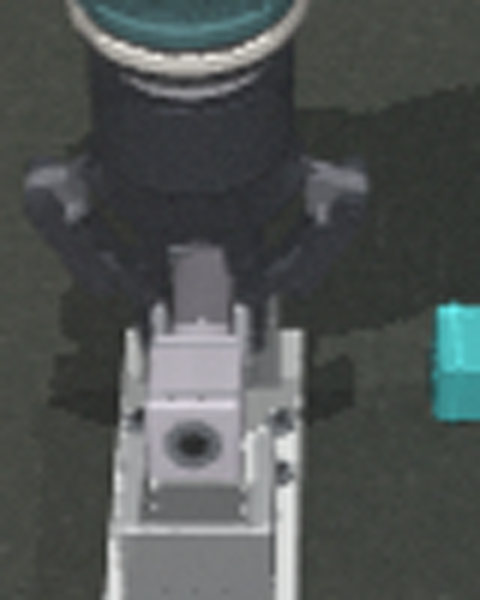

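View pics/t14.png

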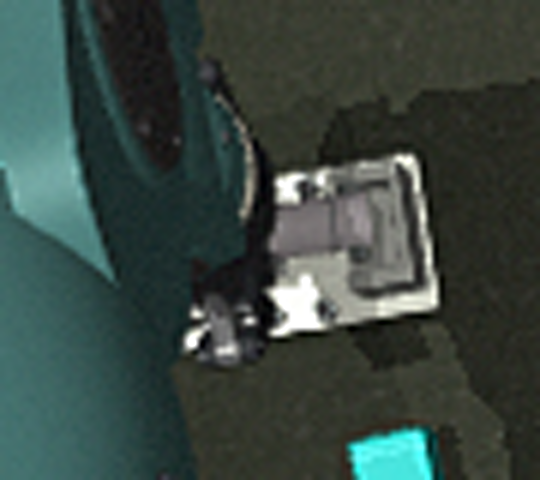

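View pics/w14.png

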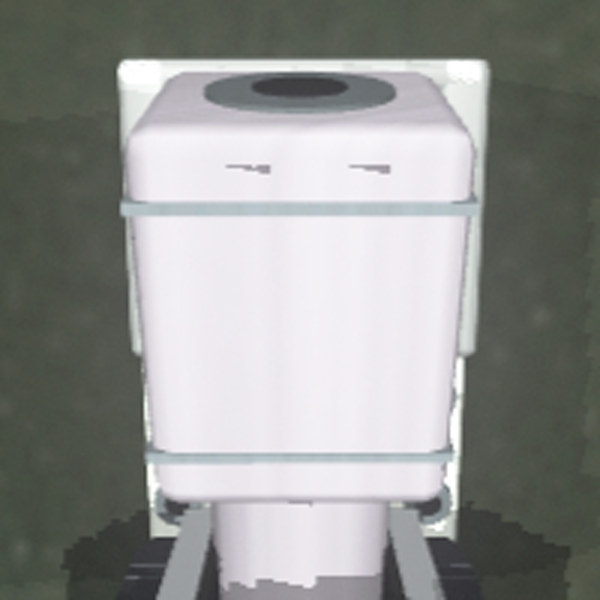

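```bash
cat > fit.py <<'E'
from h import *
import pickle
from scipy.optimize import least_squares
st=robot.read_state();M=rot(st);t=st['tcp_pos']
w=pickle.load(open('w14.pkl','rb'));s=pickle.load(open('s14.pkl','rb'))
# tool frame: arbor axis dir (toward block) a=(0,-sin p, cos p) (up = -y); centre C=(lx,-hh,zz) mm
def pt(p,along,up,lat=0): 
    lx,hh,zz,th=p
    a=np.array([0,-np.sin(th),np.cos(th)]);u=np.array([0,-np.cos(th),-np.sin(th)])
    return t+M@((np.array([lx,-hh,zz])+a*along+u*up+np.array([lat,0,0]))/1000)
obs=[(w,(64,0,0),(320,89)),(s,(64,0,0),(287.2,288.8)),
     (w,(63,18,0),(None,60+136/3)),(w,(64,-17,0),(None,60+70/3)),(w,(18.5,17,0),(None,60+500/3)),
     (s,(63.5,18,0),(None,215+404/6)),(s,(63.5,-18,0),(None,215+484/6))]
def res(p):
    r=[]
    for c,a,o in obs:
        q=proj(c,pt(p,*a))
        k=1 if c is w else 2.5
        if o[0] is not None: r.append(k*(q[0]-o[0]))
        r.append(k*(q[1]-o[1]))
    return r
f=least_squares(res,[0,14,10,.06]); print('lat,height,along,pitch deg',f.x[:3].round(2),np.degrees(f.x[3]).round(2)); print(np.round(f.fun,1))
p=f.x
bed=np.array([.5712,.2213]);yaw=np.radians(9.6);Y=np.array([-np.sin(yaw),np.cos(yaw)]);Xx=np.array([np.cos(yaw),np.sin(yaw)])
for nme,a in [('block end bottom',(64,-18,0)),('block end top',(64,18,0)),('block inner bottom',(18,-18,0)),('head bottom',(-64,-13,0)),('head top',(-64,13,0)),('centre',(0,0,0))]:
    X=pt(p,*a); print(nme,'x %.1f y %.1f z %.1f'%((X[:2]-bed)@Xx*1000,(X[:2]-bed)@Y*1000,X[2]*1000))
E
python3 fit.py
```

```text
lat,height,along,pitch deg [ 0.66 17.08 11.88] 13.97
[-0.8  1.3 -2.1  0.8 -0.4 -1.   0.2  0.5 -0.9]
block end bottom x -0.5 y 68.7 z 88.5
block end top x -0.5 y 60.0 z 123.4
block inner bottom x -0.5 y 24.1 z 77.4
head bottom x -0.5 y -56.7 z 62.5
head top x -0.5 y -63.0 z 87.7
centre x -0.5 y 2.2 z 90.5
```

Call:
drive_tool --increments '[{"delta_pos": [0.3, 0, -3], "spin": 0}, {"delta_pos": [0.3, 0, -4], "spin": 0}, {"delta_pos": [0.3, 6, -4], "spin": 0}, {"delta_pos": [0.3, 12, -4], "spin": 0}, {"delta_pos": [0.3, 18, -4], "spin": 0}, {"delta_pos": [0.3, 22, -4], "spin": 0}, {"delta_pos": [0.3, 25, -4], "spin": 0}, {"delta_pos": [0.3, 28, -4], "spin": 0}, {"delta_pos": [0.3, 30, -4], "spin": 0}, {"delta_pos": [0.3, 32, -4], "spin": 0}, {"delta_pos": [0.3, 33, -4], "spin": 0}, {"delta_pos": [0.3, 33, -4], "spin": 0}]' --force 30

```text
t: 27.0
tcp_pos: [0.573, 0.2083, 0.0414]
tcp_rot: [0.705, -0.704, -0.059, 0.059]
force: [-2.9, 3.7, 6.5]
gripper_width: 0.0242
```

```bash
python3 - <<'E'
from h import *
import pickle
s=robot.snapshot('side'); save(s,'s15',(255,215,80,100),6);pickle.dump(s,open('s14.pkl','wb'))
s=robot.snapshot('wrist'); save(s,'w15',(220,60,200,200),3);pickle.dump(s,open('w14.pkl','wb'))
st=robot.read_state();print(st['tcp_pos'],st['force'],st['wrist_torque'])
E
```

```text
[0.57296118 0.20821512 0.04149059] [-3.22468051  3.40442445  6.05817993] [ 0.37968851  0.61698509 -0.13144551]
```

View pics/s15.png

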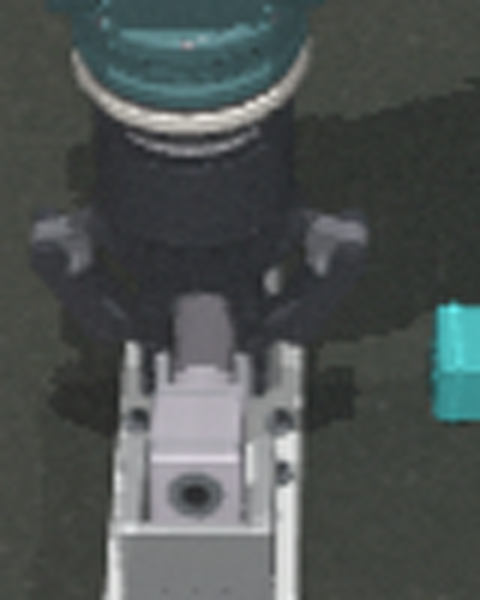

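View pics/w15.png

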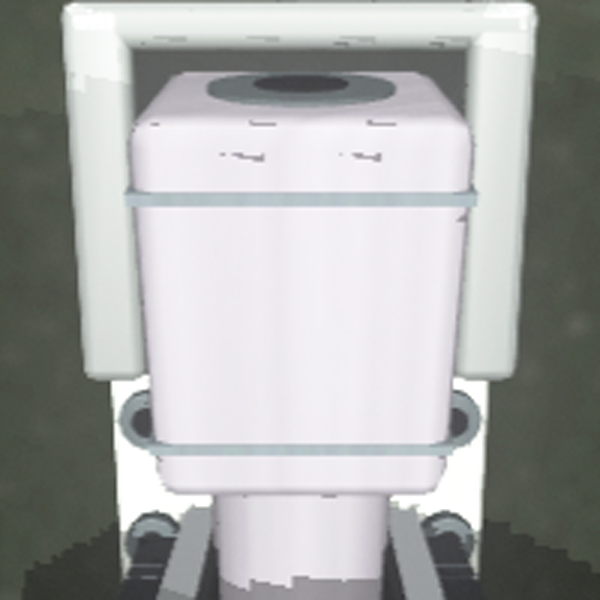

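Call:
drive_tool --increments '[{"delta_pos": [0, 1, 0], "spin": 0}, {"delta_pos": [0, 2, 0], "spin": 0}, {"delta_pos": [0, 3, 0], "spin": 0}, {"delta_pos": [0, 4, 0], "spin": 0}, {"delta_pos": [0, 4, 0], "spin": 0}]'

```text
t: 27.52
tcp_pos: [0.5735, 0.209, 0.0381]
tcp_rot: [0.705, -0.704, -0.06, 0.059]
force: [-4.1, 8.3, 11.5]
gripper_width: 0.0234
```

```bash
python3 - <<'E'
from h import *
import pickle
s=robot.snapshot('side'); save(s,'s16',(255,215,80,100),6)
s=robot.snapshot('wrist'); save(s,'w16',(220,60,200,200),3)
st=robot.read_state();print(st['tcp_pos'],st['force'],st['wrist_torque'])
E
```

```text
[0.57346072 0.20891688 0.03815689] [-4.30903211  8.31146792 11.74336884] [ 1.07989991  0.7200122  -0.13738783]
```

View pics/w16.png

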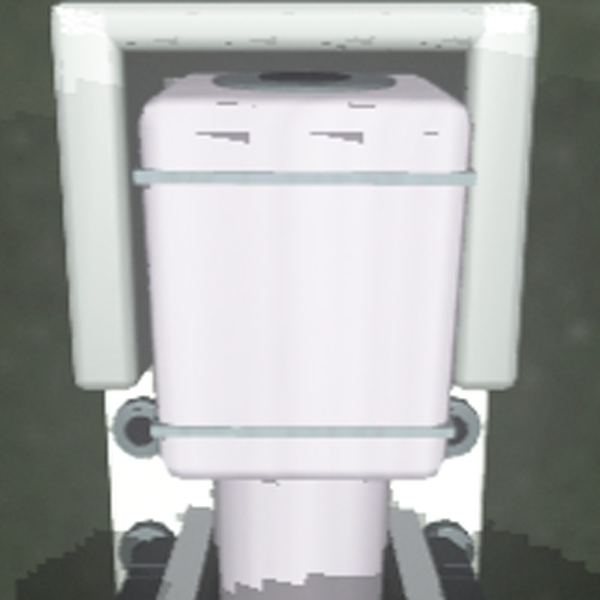

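Call:
drive_tool --increments '[{"delta_pos": [-0.5, 0, 1], "spin": 0}, {"delta_pos": [-0.7, 1, 2], "spin": 0}, {"delta_pos": [-0.7, 2, 2], "spin": 0}, {"delta_pos": [-0.7, 3, 2], "spin": 0}, {"delta_pos": [-0.7, 4, 2], "spin": 0}, {"delta_pos": [-0.7, 5, 2], "spin": 0}, {"delta_pos": [-0.7, 5, 2], "spin": 0}]'

```text
t: 28.2
tcp_pos: [0.573, 0.2107, 0.0331]
tcp_rot: [0.705, -0.704, -0.06, 0.058]
force: [-0.6, 7.4, 10.7]
gripper_width: 0.0239
```

```bash
python3 - <<'E'
from h import *
import pickle
s=robot.snapshot('side'); save(s,'s17',(255,215,80,100),6)
s=robot.snapshot('wrist'); save(s,'w17',(220,60,200,200),3)
st=robot.read_state();print(st['tcp_pos'],st['force'],st['wrist_torque'])
E
```

```text
[0.57298555 0.21065906 0.03318351] [-0.41165083  7.81250956  9.99832675] [0.88727403 0.10686748 0.00264786]
```

View pics/w17.png

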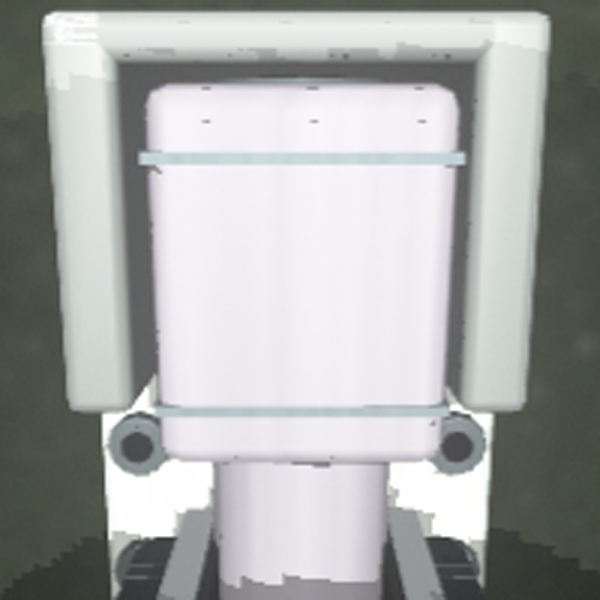

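View pics/s17.png

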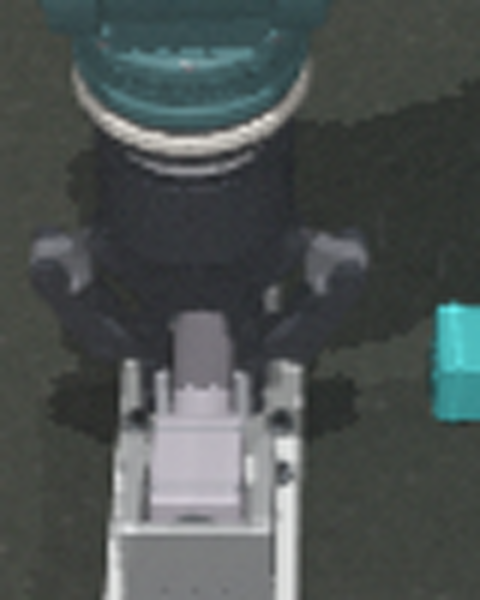

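Call:
drive_tool --increments '[{"delta_pos": [0, 0.5, 0.8], "spin": 0}, {"delta_pos": [0, 1.2, 1], "spin": 0}, {"delta_pos": [0, 1.8, 1], "spin": 0}, {"delta_pos": [0, 2.4, 1], "spin": 0}, {"delta_pos": [0, 2.4, 1], "spin": 0}]'

```text
t: 28.72
tcp_pos: [0.5727, 0.2116, 0.0307]
tcp_rot: [0.705, -0.704, -0.06, 0.058]
force: [-1.5, 5.9, 9.1]
gripper_width: 0.024
```

Call:
drive_tool --increments '[{"delta_pos": [0, 0, 0], "spin": 0}, {"delta_pos": [0, 0, 0], "spin": 0}, {"delta_pos": [0, 0, 0], "spin": 0}, {"delta_pos": [0, 0, 0], "spin": 0}]' --hand -0.1

```text
t: 29.05
tcp_pos: [0.5717, 0.2105, 0.0295]
tcp_rot: [-0.705, 0.705, 0.059, -0.059]
force: [-0.4, 1.2, 0.2]
gripper_width: 0.0384
```

```bash
python3 - <<'E'
from h import *
import pickle
s=robot.snapshot('side'); save(s,'s18',(255,215,80,100),6)
s=robot.snapshot('wrist'); save(s,'w18',(220,60,200,200),3)
st=robot.read_state();print(st['tcp_pos'],st['force'],st['wrist_torque'],st['gripper_width'])
E
```

```text
[0.57169427 0.21047014 0.02941056] [-0.37939397 -0.79316548 -0.05651241] [-0.02196635 -0.0098874  -0.01225926] 0.038834643950959945
```

View pics/w18.png

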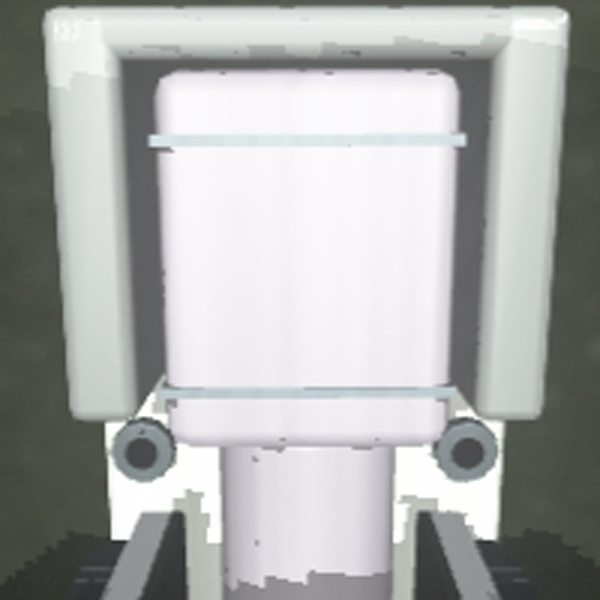

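View pics/s18.png

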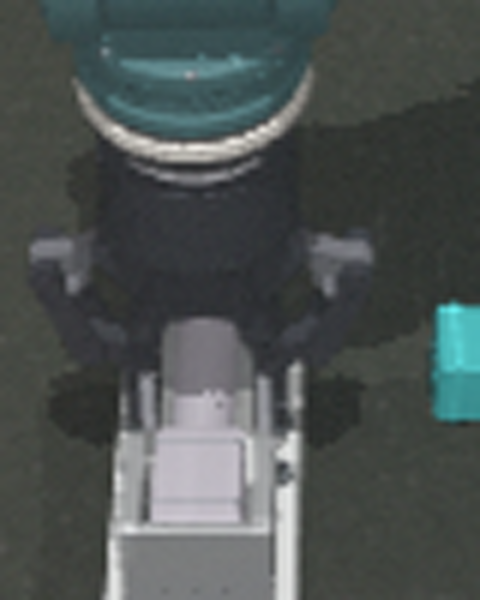

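Call:
drive_tool --increments '[{"delta_pos": [0, 0, 0], "spin": 0}, {"delta_pos": [0, 0, 0], "spin": 0}, {"delta_pos": [0, 0, 0], "spin": 0}, {"delta_pos": [0, -8, 0], "spin": 0}, {"delta_pos": [0, -25, 0], "spin": 0}, {"delta_pos": [0, -50, 0], "spin": 0}, {"delta_pos": [0, -80, 0], "spin": 0}, {"delta_pos": [0, -110, -10], "spin": 0}, {"delta_pos": [0, -140, -30], "spin": 0}, {"delta_pos": [0, -160, -55], "spin": 0}, {"delta_pos": [0, -170, -80], "spin": 0}, {"delta_pos": [0, -170, -100], "spin": 0}, {"delta_pos": [0, -170, -110], "spin": 0}, {"delta_pos": [0, -170, -110], "spin": 0}, {"delta_pos": [0, -170, -110], "spin": 0}]' --hand 1

```text
t: 30.4
tcp_pos: [0.5898, 0.1023, 0.1993]
tcp_rot: [0.705, -0.705, -0.059, 0.059]
force: [0.6, 0.1, 0.0]
gripper_width: 0.0856
```

```bash
python3 - <<'E'
from ov import *
import pickle
bed=[.5712,.2213];yaw=np.radians(9.6)
s=robot.snapshot('side'); save(s,'s19');draw(s,'o19s',bed,yaw,(255,230,80,90),6)
s=robot.snapshot('wrist'); save(s,'w19');draw(s,'o19w',bed,yaw,(240,90,150,170),3.5)
s=robot.snapshot('top'); save(s,'t19')
st=robot.read_state();print(st['tcp_pos'],st['force'],st['t'],st['gripper_width'])
E
```

```text
[0.58967943 0.1031281  0.1992203 ] [-0.00985118  0.65016878  0.0464622 ] 30.55 0.08549745014666342
```

View pics/o19w.png

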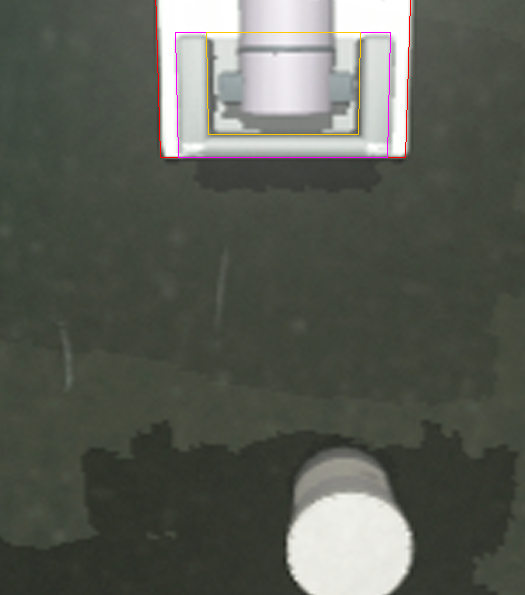

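View pics/o19s.png

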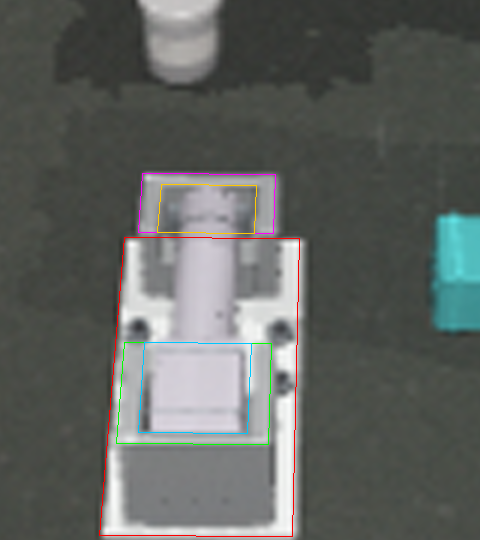

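View pics/s19.png

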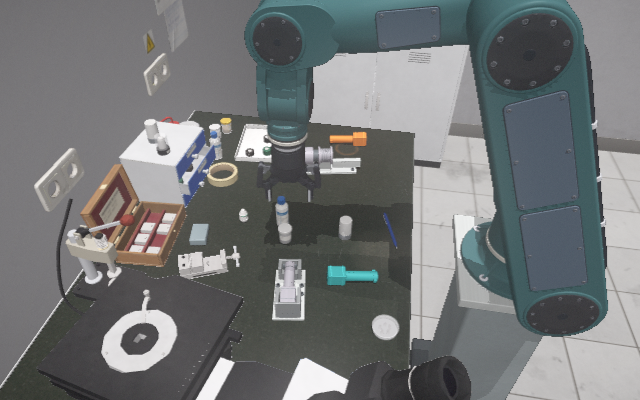

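View pics/w19.png

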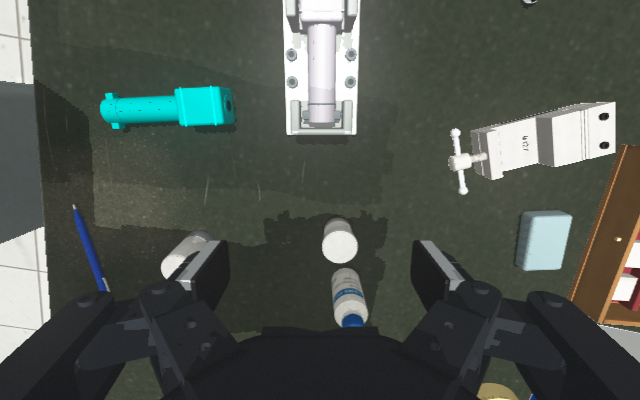

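```bash
python3 - <<'E'
from ov import *
bed=np.array([.5712,.2213]);yaw=np.radians(9.6);y=np.array([-np.sin(yaw),np.cos(yaw)]);x=np.array([np.cos(yaw),np.sin(yaw)])
s=robot.snapshot('side');k=9
f=cv2.resize(s['frame'][:,:,::-1],None,fx=k,fy=k,interpolation=cv2.INTER_CUBIC)
for dy,c in ((-1.5,(0,0,255)),):
  for rect in ([(-18,18),(18,18),(18,64),(-18,64)],):
    q=np.array([(proj(s,np.append(bed+x*a/1000+y*(b+dy)/1000,.063))+.5)*k for a,b in rect]).astype(int);cv2.polylines(f,[q],True,c,1)
  q=np.array([(proj(s,np.append(bed+y*(b+dy)/1000,.058))+.5)*k for b in (-64,18)]).astype(int);cv2.polylines(f,[q],False,(255,0,0),1)
l,t=262*k,250*k;cv2.imwrite('pics/o20.png',f[t:t+65*k,l:l+60*k])
for n in ['lens_bottle_center','objective_can_center','sample_jar_center']: print(n,robot.recognise(s,n)[:2])
E
```

```text
lens_bottle_center [{'bbox': [274.4, 196.0, 14.6, 28.0], 'p': 0.87}]
objective_can_center [{'bbox': [340.4, 219.3, 12.0, 25.9], 'p': 0.79}, {'bbox': [279.0, 262.3, 16.7, 40.2], 'p': 0.43}]
sample_jar_center [{'bbox': [279.9, 223.5, 10.5, 21.7], 'p': 0.76}]
```

View pics/o20.png

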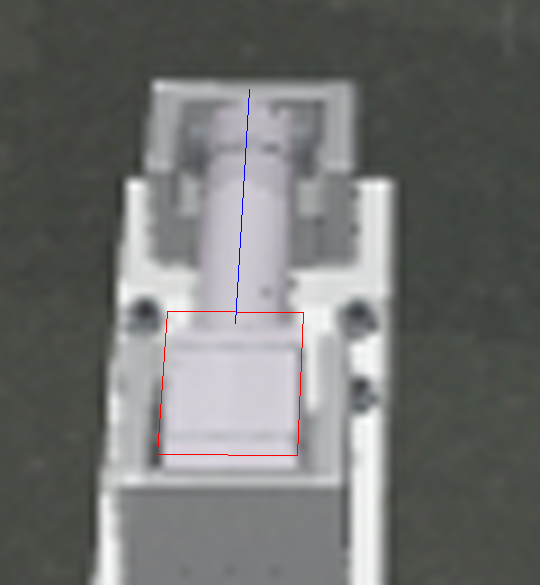

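```bash
python3 -c "
from workcell import robot
print(robot.close_job())"
```

```text
the job is handed in; nothing more can be done
None
```

The arbor is bedded in the cradle with its square block in the deep pocket. I handed the job in at about 31 s of the 66 s allowed.

- **Order of work:** I pulled the collar back and the arbor sprang forward. I let the collar return home and drew the arbor straight out by its block. I laid it down on the free worktop, regripped it by the shank, put it in the cradle and let go.
- **First insertion failed:** The block's end caught on the pocket's end wall with about 16 N and tilted the arbor about 14° in the grip. I backed off, moved 4 mm along the cradle's axis and seated the head first. I then pressed the arbor level, with at most about 15 N at the wrist in the readings.
- **Last checks:**
  - The force fell to zero when the fingers opened, and the gripper is about 0.2 m up, touching nothing.
  - In the side and wrist pictures the block lies flush in the pocket and the head is in its rest. It sits about 1–2 mm towards the pocket end, within the 3 mm play.
  - The bottle, can and jar stand upright. The can and jar show in the same place as at the start. For the bottle I have only the pictures to go on, because the first detection of it was wrong.

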